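Fetch the control vial from behind the reagent bottles

TASK

Two reagent bottles stand close beside the dry block and are in the way: first stand both upright on the pale blue side mat, then press the yellow ejector lever all the way down so that the orange-capped vial rises, and stand the vial upright inside the small blue holder. After that put each bottle back upright on the coaster of its cap's colour, near the coaster's middle, and let go of everything; do not knock a bottle or the vial over, and do not shift the stack of four small culture dishes in front of the lever.

Things in the scene. Friction and masses are not known exactly. Their poses are not given: they have to be found in the camera images.
- bottle_red: Amber reagent bottle with a white label and a RED cap, about 250 g. Origin: centre of its underside, z up its axis. Body 54 mm diameter up to 100 mm, tapering shoulder to 120 mm, cap 34 mm diameter from 120 to 150 mm (top): grip it by the cap. Starts standing on the red coaster.
- bottle_blue: The same bottle with a BLUE cap (same sizes and origin). Starts standing on the blue coaster.
- vial: Control vial, 28 mm diameter, 50 mm tall, upper 22 mm an orange cap, 60 g. Origin: centre of its underside, z up. Starts upright in the block's pocket, its top 2 mm below the block's top: not grippable until ejected. The lever fully down lifts it 27 mm (top 25 mm above the block); it stays up, loose in the pocket, to be pulled straight up by at least 30 mm more.
- station: Fixed dry block: dark base plate 150 x 52 x 8 mm with an aluminium block 56 (x) x 48 (y) mm, its top 64 mm above the table. Origin: on the table, mid-width; z up; the -x end carries the lever and faces roughly to the robot. Base from x = -85 to +65 mm, block from +4 to +60 mm; round pocket, 31 mm diameter, at x = +32, y = 0.
- lever_pad (a point): Centre of the top face of the yellow ejector pad, 28 x 34 mm, on the lever in front of the block; moves with it. 45 mm above the table when up, 19 mm when fully down (end stop). It pivots about a hinge 60 mm behind it, shifting about 5 mm towards the block. Takes about 6 N; stays where it is left (no spring).
- coaster_red: Red round coaster fixed to the bench, 76 mm diameter, 4 mm thick, about 66 mm to one side of the block's pocket. Origin: centre of its underside.
- coaster_blue: Blue round coaster, the same, on the other side of the block.
- side_mat: Pale blue flat mat fixed to the bench, 260 (x) x 150 (y) x 2 mm, to the left or the right of the block: the side area, with room for both bottles. Origin: centre of its underside; x along its long side.
- holder: Small dark blue open square holder fixed to the bench, 62 x 62 mm outside, 52 x 52 mm inside, walls 22 mm high, floor 5 mm thick, on the other side from the mat. Origin: centre of its underside.
- dishes: Stack of four small pinkish culture dishes (one piece, 100 g), 60 mm diameter, 60 mm high, standing loose between the robot and the lever. Bystander. Origin: centre of its underside.
There are look-alikes about, which are no part of the job. What is shaped like the bottle_red but green or pink is not meant.

How it is judged:
By the outcome, as a careful person would: the job done as asked, in the order asked, and still so for the second after the job is handed in, with the robot touching nothing.
It also fails if it takes over 118 s, if anything falls off the work surface, if the arm or the gripper's body presses on something with over 40 N, if the wrist force passes 120 N, or if a joint passes its speed limit or range.

ROBOT

A 6-joint arm with a two-finger parallel gripper is mounted at the origin on the work surface. World frame = base frame: x ahead of the robot, y to its left, z up, the work surface at z = 0. Lengths are in m, angles in rad, forces in N, time in s.
With the tool pointing down it reaches from about 0.425 to 0.95 m from the base axis. Payload 3.5 kg.
Tool frame: the origin (TCP) lies on the centre line of the jaws, within the pads' length; the fingertips stand 25 mm ahead of it and the grasp point (between the pads) lies 6 mm ahead of it (ctrl.finger_overhang is the distance from the TCP to the fingertips, in m); z points along the fingers, y is the line along which they close (so a half turn about z gives the same grasp; the last joint's range is limited). The gripper opens to 85 mm and grips with 20 to 120 N. Pads are 22 mm wide; open, the fingers measure 114 mm over their backs; the gripper's body (76 mm by 85 mm) begins 54 mm behind the grasp point. The pads swing forward as they close: fully open they stand 13 mm farther back than shut.
Start: joints at [1.161, 0.286, 1.577, -0, 1.279, -0.15], TCP at [0.173, 0.652, 0.236] pointing down, gripper open.
Joint ranges: [-2.77, 2.77], [-0.9, 2.22], [0.21, 2.48], [-1.53, 4.67], [0.24, 2.81], [-2.84, 2.84]. Speed limits (rad/s): [2.79, 2.79, 3.14, 3.14, 3.14, 3.14].

INTERFACE

Orientations are given as a unit quaternion [x, y, z, w].
In Python, from plant import get_state, imaging, job, ctrl gives the robot as it stands.
- The arm moves only by the tool jog_arm, never from a script. Its argument "increments" is a list of rows, each an object of numbers: "dx", "dy", "dz": the shift along the world's x, y, z each as a share of 12 cm, from -1 to 1; "ax", "ay", "az": the turn, a rotation vector about the world's x, y, z each as a share of pi/2 rad, from -1 to 1; "gripper": the gripper command: -1 is shut, 1 is fully open, values between are in proportion. A call has 1 to 10 rows; each row is the pose to reach, as a shift and turn from the pose commanded when the call began; what a row does not reach only later rows make up. A row lasts 1/10 s, in which the tool goes at most 50 mm and 8.59 degrees, less where a joint would pass 70% of its speed; a pose out of reach is approached as far as the arm can. A call with a number of a shift or a turn outside -1 to 1 is refused whole. A call with a gripper value outside its range is refused whole. The fingers move at their own pace and stop on an object; "force" is the grip in N (left out, the last holds). Time passes only in rows, so rows that repeat a pose let the fingers close. It gives the time, the measured TCP pose, the force, the opening and the grip force at its end, in the units of the state.
- get_state(): the state, without advancing time (a new reading comes with each control period).
- imaging.read_camera(name): name is "scene" or "top" or "wrist"; returns a dict with "frame" (420x560x3 uint8, blue, green, red), "depth" (420x560 float32, m along the optical axis (not along the pixel's ray), 0 where there is no reading), "camera_matrix" (3x3 intrinsics, pixels), "dist" ([k1, k2, p1, p2, k3] as OpenCV has them; the pictures are not rectified), "extrinsics" (4x4, takes a point from camera to world coordinates); the wrist camera has in their place "mount" (4x4, takes a point from camera to tool coordinates, whose origin is the TCP and whose axes are the flange's). Camera axes: x right, y up, looking along -z (the intrinsics and any distortion apply to the point x, -y, -z); pixel columns grow to the right and rows downward; lengths in m; the calibration is good to about 2 mm. A picture is of the moment at which its call begins: read the wrist's pose just before it.
- job.sign_off(): hands the job in; it is judged then, once.
The state is a dict: "time": time; "qpos": joint angles; "dq": joint speeds; "joint_efforts": joint torques, N m; "eef_pos": TCP position; "tcp_rot": TCP orientation; "contact_force": force on the tool from outside, world axes, zero at the start; "wrist_torque": the same for the moment, N m; "opening": opening from 0.0 (shut) to 1.0 (fully open); "finger_force": force on a finger pad.
Only numpy, scipy, OpenCV 4.12 (cv2) and the standard library are available. Lean on these libraries where they do the work, as an engineer would, in place of code of your own. Each camera call takes 0.05 s, during which the arm holds its last target. There are 200 camera calls.

## Working session

There is one attempt and no reset: what is moved stays moved. The work goes in short steps, Python scripts to look and compute and a tool call to move; the robot and the scene stay as the last step left them, time stands still between calls to the robot, and variables do not carry over. Pictures are saved under pics/ and viewed, at most 14 in all, crops included, and the job is handed in when it is done.

Besides the shell and the picture viewer there is one more tool, called after "Request:" by a JSON object that holds its "method" and its "body", one argument or row to a line. jog_arm: Moves the arm, as the interface text tells. Shift numbers are shares of 12 cm and turn numbers shares of pi/2 rad, none past 1 either way. Its arguments: {"type":"object","properties":{"increments":{"type":"array"},"force":{"type":"number"}},"required":["increments"]}

```bash
mkdir -p pics
cat > h.py <<'E'
import numpy as np, cv2
from plant import get_state, imaging, job, ctrl
from scipy.spatial.transform import Rotation as R
def shot(name,fn=None):
    s=get_state(); c=imaging.read_camera(name)
    if 'extrinsics' in c: T=c['extrinsics']
    else:
        W=np.eye(4); W[:3,:3]=R.from_quat(s['tcp_rot']).as_matrix(); W[:3,3]=s['eef_pos']; T=W@np.array(c['mount'])
    c['T']=np.array(T)
    if fn: cv2.imwrite('pics/'+fn,c['frame'])
    return c
def cloud(c):
    d=c['depth'];h,w=d.shape
    u,v=np.meshgrid(np.arange(w),np.arange(h))
    p=cv2.undistortPoints(np.stack([u,v],-1).reshape(-1,1,2).astype(np.float64),np.array(c['camera_matrix']),np.array(c['dist'])).reshape(h,w,2)
    P=np.stack([p[...,0]*d,-p[...,1]*d,-d],-1)
    W=P@c['T'][:3,:3].T+c['T'][:3,3]
    W[d<=0]=np.nan
    return W
E
python3 - <<'E'
from h import *
a=shot('top','top0.png');b=shot('scene','scene0.png')
np.save('top0.npy',cloud(a));np.save('scene0.npy',cloud(b))
print(get_state()); print(a['T'],b['T'])
E
```

```text
{'time': 0.1, 'qpos': array([ 1.16098232e+00,  2.87112183e-01,  1.57803396e+00,  7.05085700e-06,
        1.27859475e+00, -1.49980694e-01]), 'dq': array([-0.00015257,  0.00019858, -0.0047713 ,  0.0002157 , -0.00131043,
        0.00144227]), 'joint_efforts': array([ 8.28360244e-04, -4.07294261e+01, -2.93699205e+01, -1.29828204e-04,
        3.33083866e-03, -1.99867195e-06]), 'eef_pos': array([0.17314244, 0.65181166, 0.23436026]), 'tcp_rot': array([ 1.29552440e-01,  9.91571990e-01, -1.03138628e-03, -2.99976521e-04]), 'contact_force': array([ 0.28799549, -0.16299318, -0.7284155 ]), 'wrist_torque': array([-0.04788772,  0.00630676,  0.0334268 ]), 'finger_force': 0.0, 'opening': 1.0017106364135198}
[[ 0.00905432  0.98265698 -0.18521142  0.45154579]
 [-0.99972847  0.00491864 -0.02277683 -0.01901821]
 [-0.02147082  0.18536736  0.9824347   0.77909092]
 [ 0.          0.          0.          1.        ]] [[-0.8105348  -0.42984586  0.39782643  0.96458815]
 [ 0.58559823 -0.60682322  0.53743864  0.47722566]
 [ 0.01039454  0.66857918  0.74356831  0.76873645]
 [ 0.          0.          0.          1.        ]]
```

View pics/top0.png

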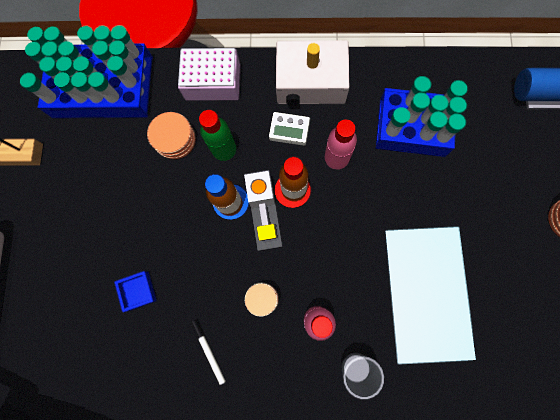

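View pics/scene0.png

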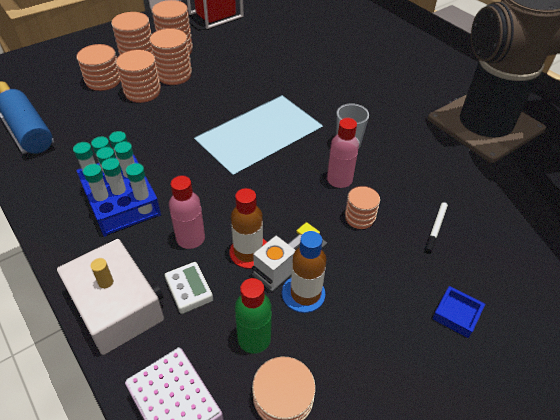

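The top view shows the amber bottles at cap pixels (293,167) red and (215,184) blue. The look-alikes with red caps are green at (209,118) and pink at (345,128) and (320,326). The lever pad is at (266,232), vial (258,187), holder (135,291), dishes (261,299) and mat (430,295). The amber bodies standing on the coasters beside the block are the ones meant. Next I measure them and make the confirming crop.

Run:
```python
from h import *
W=np.load('top0.npy');S=np.load('scene0.npy')
I=cv2.imread('pics/top0.png');J=cv2.imread('pics/scene0.png')
def med(W,u,v,r=3): return np.nanmedian(W[v-r:v+r+1,u-r:u+r+1].reshape(-1,3),0).round(4)
for n,u,v in [('redcap',293,167),('bluecap',215,184),('greenb',209,118),('pinkb',345,128),('pink2',320,326),('vial',258,187),('pad',266,232),('holder',135,291),('dish',261,299),('glass',360,370),('mat',430,295),('table',200,280)]: print(n,med(W,u,v))
def cirfit(P):
    A=np.c_[2*P[:,:2],np.ones(len(P))]; x=np.linalg.lstsq(A,(P[:,:2]**2).sum(1),rcond=None)[0]
    return x[:2].round(4),np.sqrt(x[2]+x[:2]@x[:2]).round(4)
# regions with z band, min-area bounding
for nm,X in (('top',W),('scene',S)):
  F=I if nm=='top' else J
  hsv=cv2.cvtColor(F,cv2.COLOR_BGR2HSV)
  def reg(n,c,rad,z0,z1,msk=None):
    m=(np.hypot(X[...,0]-c[0],X[...,1]-c[1])<rad)&(X[...,2]>z0)&(X[...,2]<z1)
    if msk is not None: m&=msk
    P=X[m]
    if len(P)<8: print(nm,n,'few',len(P));return
    (cc,sz,an)=cv2.minAreaRect((P[:,:2]*1000).astype(np.float32))
    print(nm,n,len(P),'encl',np.round(cv2.minEnclosingCircle((P[:,:2]*1000).astype(np.float32))[0],1),'rect',np.round(cc,1),np.round(sz,1),round(an,1),'z',np.nanmedian(P[:,2]).round(4))
  g=lambda u,v:med(W,u,v)
  reg('redcap',g(293,167),.04,.146,.165)
  reg('bluecap',g(215,184),.04,.146,.165)
  reg('blocktop',g(258,187),.045,.055,.075)
  reg('orange',g(258,187),.03,.05,.08,(hsv[...,0]<22)&(hsv[...,0]>8)&(hsv[...,1]>180))
  reg('pad',g(266,232),.04,.02,.06,(hsv[...,0]>24)&(hsv[...,0]<34)&(hsv[...,1]>150))
  reg('dish',g(261,299),.05,.05,.075)
  reg('holder',g(135,291),.06,.015,.03)
  reg('mat',g(430,295),.25,-.01,.01,(hsv[...,2]>150)&(hsv[...,1]<60))
  reg('coaster_r',g(293,180),.08,-.002,.012,((hsv[...,0]<8)|(hsv[...,0]>172))&(hsv[...,1]>180))
  reg('coaster_b',g(225,200),.08,-.002,.012,(hsv[...,0]>100)&(hsv[...,0]<125)&(hsv[...,1]>150))
cv2.imwrite('pics/crop.png',np.hstack([cv2.resize(I[90:260,180:380],None,fx=2,fy=2.4),cv2.resize(J[170:340,170:340],None,fx=2.35,fy=2.4)]))
```

```text
redcap [ 0.6586 -0.013   0.1551]
bluecap [0.6284 0.1193 0.1546]
greenb [0.7507 0.1371 0.1503]
pinkb [ 0.7317 -0.1035  0.1508]
pink2 [ 0.3961 -0.0576  0.1508]
vial [0.6482 0.0555 0.0628]
pad [0.5625 0.0397 0.046 ]
holder [0.447  0.3051 0.0053]
dish [0.4353 0.0453 0.0613]
glass [ 0.3024 -0.1425  0.0064]
mat [ 0.4446 -0.2852  0.003 ]
table [4.704e-01 1.755e-01 4.000e-04]
top redcap 308 encl [660.6 -12.9] rect [660.6 -13. ] [33.  30.9] 0.3 z 0.1546
top bluecap 311 encl [628.9 121.2] rect [629.  120.8] [32.4 32.5] 84.3 z 0.1545
top blocktop 729 encl [642.1  54. ] rect [649.6  54.9] [56.5 86.3] 9.5 z 0.0641
top orange 155 encl [650.8  55.4] rect [650.4  55.6] [27.1 26.2] 25.0 z 0.0627
top pad 236 encl [563.7  39.8] rect [563.4  39.7] [27.5 33.2] 8.9 z 0.0458
top dish 840 encl [434.7  46.8] rect [434.6  46.5] [59.7 57.7] 1.3 z 0.0611
top holder 393 encl [446.3 300.7] rect [446.1 301.6] [62.6 62.4] 20.3 z 0.022
top mat 10412 encl [ 433.6 -235.6] rect [ 432.6 -233.9] [287.  250.4] 2.9 z 0.0033
top coaster_r 376 encl [672.2  -7.7] rect [669.7 -11.2] [75.7 97.5] 84.1 z 0.0047
top coaster_b 314 
[... 172 characters left out ...]
.3 122.2] rect [630.1 122.2] [32.8 33. ] 25.0 z 0.1522
scene blocktop 881 encl [652.3  50.4] rect [652.   46.8] [57.5 69.6] 9.0 z 0.062
scene orange 153 encl [649.9  55.6] rect [650.   55.3] [25.6 25.9] 51.9 z 0.0606
scene pad 124 encl [563.6  40.5] rect [563.6  40.7] [26.9 33.8] 12.0 z 0.0433
scene dish 621 encl [435.4  47.7] rect [436.5  47.9] [59.5 58.8] 43.9 z 0.0583
scene holder 504 encl [448.5 302.5] rect [448.4 302.4] [65.  61.3] 20.3 z 0.0201
scene mat 4770 encl [ 408.6 -288.4] rect [ 405.7 -286.9] [349.8 156.4] 3.3 z 0.0
scene coaster_r 203 encl [667.4   4.8] rect [676.7 -10.8] [94.9 57.4] 32.1 z 0.002
scene coaster_b 491 encl [635. 119.] rect [640.2 124.4] [60.8 76. ] 39.3 z 0.0025
```

View pics/crop.png

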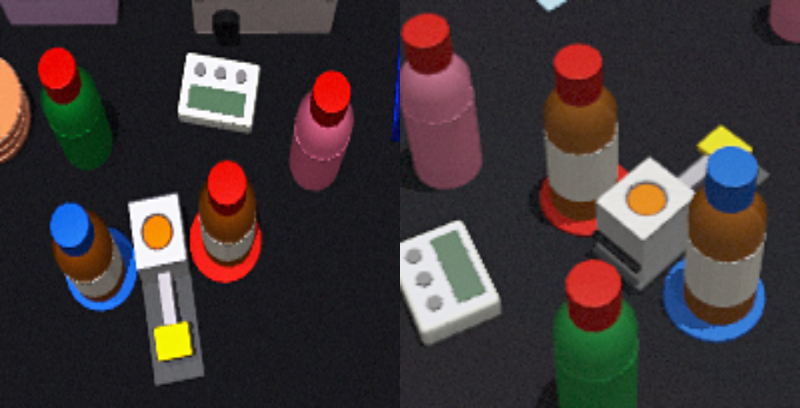

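The crop confirms the targets: the two amber bottles with white labels stand on the red and blue coasters. I go above the red one, turning the tool so the jaws close along the station's y.

Request:
{"method": "jog_arm", "body": {
  "increments": [
    {"dx": 0.25, "dy": -0.35, "az": 0.09, "gripper": 1},
    {"dx": 0.5, "dy": -0.7, "az": 0.18, "gripper": 1},
    {"dx": 0.678, "dy": -0.922, "az": 0.278, "gripper": 1},
    {"dx": 0.678, "dy": -0.922, "az": 0.278, "gripper": 1}
  ]
}}

```text
$.increments[0]: bad value
```

Request:
{"method": "jog_arm", "body": {
  "increments": [
    {"dx": 0.25, "dy": -0.35, "gripper": 1},
    {"dx": 0.5, "dy": -0.7, "gripper": 1},
    {"dx": 0.678, "dy": -0.922, "gripper": 1},
    {"dx": 0.678, "dy": -0.922, "gripper": 1}
  ]
}}

```text
$.increments[0]: bad value
```

Request:
{"method": "jog_arm", "body": {
  "increments": [
    {"dx": 0.25, "dy": -0.35, "dz": 0, "ax": 0, "ay": 0, "az": 0.09, "gripper": 1},
    {"dx": 0.5, "dy": -0.7, "dz": 0, "ax": 0, "ay": 0, "az": 0.18, "gripper": 1},
    {"dx": 0.678, "dy": -0.922, "dz": 0, "ax": 0, "ay": 0, "az": 0.278, "gripper": 1},
    {"dx": 0.678, "dy": -0.922, "dz": 0, "ax": 0, "ay": 0, "az": 0.278, "gripper": 1}
  ]
}}

```text
time: 0.5
eef_pos: [0.2569, 0.5386, 0.2349]
tcp_rot: [-0.087, 0.996, -0.001, -0.0]
contact_force: [-0.6, 0.6, 0.6]
opening: 0.996
finger_force: 0.0
```

Request:
{"method": "jog_arm", "body": {
  "increments": [
    {"dx": 0.34, "dy": -0.46, "dz": 0, "ax": 0, "ay": 0, "az": 0, "gripper": 1},
    {"dx": 0.678, "dy": -0.922, "dz": 0, "ax": 0, "ay": 0, "az": 0, "gripper": 1},
    {"dx": 0.678, "dy": -0.922, "dz": 0, "ax": 0, "ay": 0, "az": 0, "gripper": 1}
  ]
}}

```text
time: 0.8
eef_pos: [0.3366, 0.4297, 0.2352]
tcp_rot: [-0.088, 0.996, -0.0, -0.0]
contact_force: [0.4, 0.4, 0.7]
opening: 0.999
finger_force: 0.0
```

Request:
{"method": "jog_arm", "body": {
  "increments": [
    {"dx": 0.34, "dy": -0.46, "dz": 0, "ax": 0, "ay": 0, "az": 0, "gripper": 1},
    {"dx": 0.678, "dy": -0.922, "dz": 0, "ax": 0, "ay": 0, "az": 0, "gripper": 1},
    {"dx": 0.678, "dy": -0.922, "dz": 0, "ax": 0, "ay": 0, "az": 0, "gripper": 1}
  ]
}}

```text
time: 1.1
eef_pos: [0.4183, 0.3189, 0.2354]
tcp_rot: [-0.087, 0.996, -0.0, -0.0]
contact_force: [1.4, 0.6, -0.1]
opening: 1.001
finger_force: 0.0
```

Request:
{"method": "jog_arm", "body": {
  "increments": [
    {"dx": 0.34, "dy": -0.46, "dz": 0, "ax": 0, "ay": 0, "az": 0, "gripper": 1},
    {"dx": 0.678, "dy": -0.922, "dz": 0, "ax": 0, "ay": 0, "az": 0, "gripper": 1},
    {"dx": 0.678, "dy": -0.922, "dz": 0, "ax": 0, "ay": 0, "az": 0, "gripper": 1}
  ]
}}

```text
time: 1.4
eef_pos: [0.4999, 0.2082, 0.2355]
tcp_rot: [-0.087, 0.996, 0.0, 0.0]
contact_force: [0.3, -0.0, 0.3]
opening: 0.999
finger_force: 0.0
```

Request:
{"method": "jog_arm", "body": {
  "increments": [
    {"dx": 0.34, "dy": -0.46, "dz": 0, "ax": 0, "ay": 0, "az": 0, "gripper": 1},
    {"dx": 0.678, "dy": -0.922, "dz": 0, "ax": 0, "ay": 0, "az": 0, "gripper": 1},
    {"dx": 0.678, "dy": -0.922, "dz": 0, "ax": 0, "ay": 0, "az": 0, "gripper": 1}
  ]
}}

```text
time: 1.7
eef_pos: [0.5815, 0.0974, 0.2353]
tcp_rot: [-0.087, 0.996, 0.0, 0.0]
contact_force: [0.1, 0.1, -0.3]
opening: 1.003
finger_force: 0.0
```

Request:
{"method": "jog_arm", "body": {
  "increments": [
    {"dx": 0.34, "dy": -0.46, "dz": 0, "ax": 0, "ay": 0, "az": 0, "gripper": 1},
    {"dx": 0.678, "dy": -0.922, "dz": 0, "ax": 0, "ay": 0, "az": 0, "gripper": 1},
    {"dx": 0.678, "dy": -0.922, "dz": 0, "ax": 0, "ay": 0, "az": 0, "gripper": 1},
    {"dx": 0.678, "dy": -0.922, "dz": 0, "ax": 0, "ay": 0, "az": 0, "gripper": 1}
  ]
}}

```text
time: 2.1
eef_pos: [0.6636, -0.0151, 0.2346]
tcp_rot: [-0.086, 0.996, -0.0, -0.0]
contact_force: [-0.7, 0.4, 0.6]
opening: 1.001
finger_force: 0.0
```

Run:
```python
from h import *
c=shot('wrist','w0.png');W=cloud(c);s=get_state();print(s['eef_pos'],s['tcp_rot'],s['qpos'].round(2))
m=(abs(W[...,2]-.152)<.012)
n,l,st,ce=cv2.connectedComponentsWithStats(m.astype(np.uint8))
for i in range(1,n):
    if st[i,4]>150: P=W[l==i];print(ce[i].round(),st[i,4],np.round(cv2.minEnclosingCircle((P[:,:2]*1000).astype(np.float32)),1) if 0 else np.round(cv2.minEnclosingCircle((P[:,:2]*1000).astype(np.float32))[0],1),np.nanmedian(P,0).round(4))
```

```text
[ 0.66235115 -0.01288336  0.2344941 ] [-8.64917423e-02  9.96252304e-01  3.84609525e-04 -6.14120602e-04] [-0.17  0.26  1.61  0.    1.27 -1.92]
[457. 211.] 1860 [631.5 120.1] [0.6303 0.1161 0.1545]
[281. 221.] 1546 [662.8 -13.6] [ 0.6607 -0.014   0.1548]
[155. 274.] 684 [ 733.2 -105.4] [ 0.7245 -0.1092  0.1506]
```

View pics/w0.png

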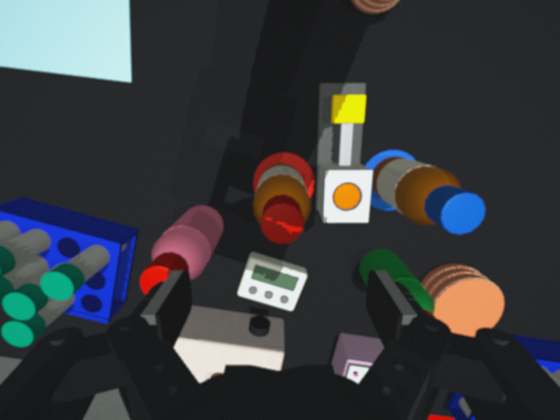

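The wrist view shows the red cap at (281,221), right under the tool, and the pink cap at (165,280), clear of the left finger. I lower and grip.

Request:
{"method": "jog_arm", "body": {
  "increments": [
    {"dx": 0, "dy": 0, "dz": -0.25, "ax": 0, "ay": 0, "az": 0, "gripper": 1},
    {"dx": 0, "dy": 0, "dz": -0.5, "ax": 0, "ay": 0, "az": 0, "gripper": 1},
    {"dx": 0, "dy": 0, "dz": -0.72, "ax": 0, "ay": 0, "az": 0, "gripper": 1},
    {"dx": 0, "dy": 0, "dz": -0.72, "ax": 0, "ay": 0, "az": 0, "gripper": 1},
    {"dx": 0, "dy": 0, "dz": -0.72, "ax": 0, "ay": 0, "az": 0, "gripper": -0.1},
    {"dx": 0, "dy": 0, "dz": -0.72, "ax": 0, "ay": 0, "az": 0, "gripper": -0.1},
    {"dx": 0, "dy": 0, "dz": -0.72, "ax": 0, "ay": 0, "az": 0, "gripper": -0.1}
  ],
  "force": 50
}}

```text
time: 2.85
eef_pos: [0.6628, -0.0113, 0.1518]
tcp_rot: [-0.088, 0.996, -0.0, 0.002]
contact_force: [-0.1, -0.4, 0.0]
opening: 0.514
finger_force: 0.0
```

Request:
{"method": "jog_arm", "body": {
  "increments": [
    {"dx": 0, "dy": 0, "dz": 0, "ax": 0, "ay": 0, "az": 0, "gripper": -1},
    {"dx": 0, "dy": 0, "dz": 0, "ax": 0, "ay": 0, "az": 0, "gripper": -1},
    {"dx": 0, "dy": 0, "dz": 0, "ax": 0, "ay": 0, "az": 0, "gripper": -1},
    {"dx": 0, "dy": 0, "dz": 0, "ax": 0, "ay": 0, "az": 0, "gripper": -1},
    {"dx": 0, "dy": 0, "dz": 0, "ax": 0, "ay": 0, "az": 0, "gripper": -1}
  ]
}}

```text
time: 3.35
eef_pos: [0.6629, -0.0119, 0.1517]
tcp_rot: [-0.088, 0.996, -0.0, 0.002]
contact_force: [-0.2, -0.4, 5.9]
opening: 0.366
finger_force: 49.3
```

Request:
{"method": "jog_arm", "body": {
  "increments": [
    {"dx": 0, "dy": 0, "dz": 0.06, "ax": 0, "ay": 0, "az": 0, "gripper": -1},
    {"dx": 0, "dy": 0, "dz": 0.15, "ax": 0, "ay": 0, "az": 0, "gripper": -1},
    {"dx": 0, "dy": 0, "dz": 0.25, "ax": 0, "ay": 0, "az": 0, "gripper": -1},
    {"dx": 0, "dy": 0, "dz": 0.3, "ax": 0, "ay": 0, "az": 0, "gripper": -1},
    {"dx": 0, "dy": 0, "dz": 0.3, "ax": 0, "ay": 0, "az": 0, "gripper": -1}
  ]
}}

```text
time: 3.85
eef_pos: [0.6624, -0.0116, 0.1872]
tcp_rot: [-0.088, 0.996, -0.0, 0.001]
contact_force: [0.3, 0.6, -1.2]
opening: 0.362
finger_force: 49.6
```

Request:
{"method": "jog_arm", "body": {
  "increments": [
    {"dx": -0.04, "dy": -0.08, "dz": 0, "ax": 0, "ay": 0, "az": 0, "gripper": -1},
    {"dx": -0.11, "dy": -0.23, "dz": 0, "ax": 0, "ay": 0, "az": 0, "gripper": -1},
    {"dx": -0.2, "dy": -0.41, "dz": 0, "ax": 0, "ay": 0, "az": 0, "gripper": -1},
    {"dx": -0.29, "dy": -0.59, "dz": 0, "ax": 0, "ay": 0, "az": 0, "gripper": -1},
    {"dx": -0.37, "dy": -0.76, "dz": 0, "ax": 0, "ay": 0, "az": 0, "gripper": -1}
  ]
}}

```text
time: 4.35
eef_pos: [0.6153, -0.1048, 0.1843]
tcp_rot: [-0.088, 0.996, 0.0, -0.001]
contact_force: [0.0, -0.6, -2.3]
opening: 0.359
finger_force: 49.7
```

Request:
{"method": "jog_arm", "body": {
  "increments": [
    {"dx": -0.09, "dy": -0.18, "dz": 0, "ax": 0, "ay": 0, "az": 0, "gripper": -1},
    {"dx": -0.18, "dy": -0.37, "dz": 0, "ax": 0, "ay": 0, "az": 0, "gripper": -1},
    {"dx": -0.27, "dy": -0.56, "dz": 0, "ax": 0, "ay": 0, "az": 0, "gripper": -1},
    {"dx": -0.37, "dy": -0.76, "dz": 0, "ax": 0, "ay": 0, "az": 0, "gripper": -1}
  ]
}}

```text
time: 4.75
eef_pos: [0.5709, -0.1958, 0.1845]
tcp_rot: [-0.088, 0.996, 0.0, -0.001]
contact_force: [0.9, 0.2, -2.2]
opening: 0.366
finger_force: 49.7
```

Request:
{"method": "jog_arm", "body": {
  "increments": [
    {"dx": -0.09, "dy": -0.18, "dz": 0, "ax": 0, "ay": 0, "az": 0, "gripper": -1},
    {"dx": -0.18, "dy": -0.37, "dz": 0, "ax": 0, "ay": 0, "az": 0, "gripper": -1},
    {"dx": -0.27, "dy": -0.56, "dz": 0, "ax": 0, "ay": 0, "az": 0, "gripper": -1},
    {"dx": -0.34, "dy": -0.7, "dz": 0, "ax": 0, "ay": 0, "az": 0, "gripper": -1},
    {"dx": -0.37, "dy": -0.76, "dz": 0, "ax": 0, "ay": 0, "az": 0, "gripper": -1},
    {"dx": -0.37, "dy": -0.76, "dz": 0, "ax": 0, "ay": 0, "az": 0, "gripper": -1},
    {"dx": -0.37, "dy": -0.76, "dz": 0, "ax": 0, "ay": 0, "az": 0, "gripper": -1}
  ]
}}

```text
time: 5.45
eef_pos: [0.528, -0.2849, 0.1849]
tcp_rot: [-0.088, 0.996, 0.0, -0.0]
contact_force: [-0.4, 0.4, -2.4]
opening: 0.363
finger_force: 49.7
```

Run:
```python
from h import *
c=shot('scene','s1.png');np.save('s1.npy',cloud(c));s=get_state();print(s['eef_pos'],s['finger_force'],s['opening'],s['contact_force'])
```

```text
[ 0.52827018 -0.28454735  0.1849969 ] 49.71894085407257 0.3648186847579752 [ 0.02147019  0.05515896 -2.92963583]
```

View pics/s1.png

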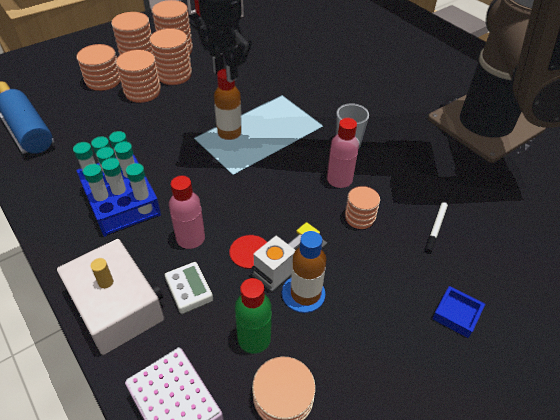

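The red bottle (228,108) hangs upright over the mat, and the red coaster (250,251) is free. I lower and release it.

Request:
{"method": "jog_arm", "body": {
  "increments": [
    {"dx": 0, "dy": 0, "dz": -0.1, "ax": 0, "ay": 0, "az": 0, "gripper": -1},
    {"dx": 0, "dy": 0, "dz": -0.19, "ax": 0, "ay": 0, "az": 0, "gripper": -1},
    {"dx": 0, "dy": 0, "dz": -0.25, "ax": 0, "ay": 0, "az": 0, "gripper": -1},
    {"dx": 0, "dy": 0, "dz": -0.28, "ax": 0, "ay": 0, "az": 0, "gripper": -1},
    {"dx": 0, "dy": 0, "dz": -0.3, "ax": 0, "ay": 0, "az": 0, "gripper": -1},
    {"dx": 0, "dy": 0, "dz": -0.3, "ax": 0, "ay": 0, "az": 0, "gripper": -1}
  ]
}}

```text
time: 6.1
eef_pos: [0.5287, -0.2851, 0.1498]
tcp_rot: [-0.088, 0.996, -0.0, 0.0]
contact_force: [0.1, 0.5, 0.9]
opening: 0.361
finger_force: 50.0
```

Run:
```python
from h import *
s=get_state();print(s['eef_pos'],s['contact_force'])
X=np.load('s1.npy');hsv=cv2.cvtColor(cv2.imread('pics/s1.png'),cv2.COLOR_BGR2HSV)
m=(np.hypot(X[...,0]-.662,X[...,1]+.01)<.06)&(X[...,2]<.012)&((hsv[...,0]<8)|(hsv[...,0]>172))&(hsv[...,1]>180)
P=X[m][:,:2]*1000;print(len(P),cv2.minEnclosingCircle(P.astype(np.float32)),cv2.fitEllipse(cv2.convexHull(P.astype(np.float32))))
m=(X[...,1]<-.15)&(X[...,0]<.62)&(X[...,0]>.25)&(X[...,1]>-.4)&(X[...,2]<.012)&(hsv[...,2]>110)&(hsv[...,1]<80)
print(cv2.minAreaRect((X[m][:,:2]*1000).astype(np.float32)))
```

```text
[ 0.52871088 -0.28506979  0.14980997] [0.12743078 0.45764542 0.90701879]
782 ((666.7628173828125, -3.7748265266418457), 48.82425308227539) ((658.5585327148438, 6.338251113891602), (80.79505920410156, 113.76089477539062), 1.5215191841125488)
((447.07281494140625, -284.6175537109375), (266.6253967285156, 159.40176391601562), 3.1794025897979736)
```

Request:
{"method": "jog_arm", "body": {
  "increments": [
    {"dx": 0, "dy": 0, "dz": 0, "ax": 0, "ay": 0, "az": 0, "gripper": 1},
    {"dx": 0, "dy": 0, "dz": 0, "ax": 0, "ay": 0, "az": 0, "gripper": 1},
    {"dx": 0, "dy": 0, "dz": 0, "ax": 0, "ay": 0, "az": 0, "gripper": 1},
    {"dx": 0, "dy": 0, "dz": 0, "ax": 0, "ay": 0, "az": 0, "gripper": 1},
    {"dx": 0, "dy": 0, "dz": 0, "ax": 0, "ay": 0, "az": 0, "gripper": 1},
    {"dx": 0, "dy": 0, "dz": 0.2, "ax": 0, "ay": 0, "az": 0, "gripper": 1},
    {"dx": 0, "dy": 0, "dz": 0.45, "ax": 0, "ay": 0, "az": 0, "gripper": 1},
    {"dx": 0, "dy": 0, "dz": 0.72, "ax": 0, "ay": 0, "az": 0, "gripper": 1},
    {"dx": 0, "dy": 0, "dz": 0.72, "ax": 0, "ay": 0, "az": 0, "gripper": 1}
  ]
}}

```text
time: 7.0
eef_pos: [0.5307, -0.2869, 0.242]
tcp_rot: [-0.088, 0.996, -0.004, 0.004]
contact_force: [-0.0, 1.2, -0.0]
opening: 0.999
finger_force: 0.0
```

Request:
{"method": "jog_arm", "body": {
  "increments": [
    {"dx": 0.1, "dy": 0.4, "dz": 0, "ax": 0, "ay": 0, "az": 0, "gripper": 1},
    {"dx": 0.21, "dy": 0.845, "dz": 0, "ax": 0, "ay": 0, "az": 0, "gripper": 1}
  ]
}}

```text
time: 7.2
eef_pos: [0.5522, -0.1886, 0.2353]
tcp_rot: [-0.087, 0.996, -0.0, 0.0]
contact_force: [0.9, 0.1, -0.8]
opening: 1.001
finger_force: 0.0
```

Request:
{"method": "jog_arm", "body": {
  "increments": [
    {"dx": 0.1, "dy": 0.4, "dz": 0, "ax": 0, "ay": 0, "az": 0, "gripper": 1},
    {"dx": 0.21, "dy": 0.845, "dz": 0, "ax": 0, "ay": 0, "az": 0, "gripper": 1}
  ]
}}

```text
time: 7.4
eef_pos: [0.5762, -0.0903, 0.2348]
tcp_rot: [-0.088, 0.996, 0.0, -0.0]
contact_force: [0.1, -0.0, -0.1]
opening: 1.001
finger_force: 0.0
```

Request:
{"method": "jog_arm", "body": {
  "increments": [
    {"dx": 0.1, "dy": 0.4, "dz": 0, "ax": 0, "ay": 0, "az": 0, "gripper": 1},
    {"dx": 0.21, "dy": 0.845, "dz": 0, "ax": 0, "ay": 0, "az": 0, "gripper": 1}
  ]
}}

```text
time: 7.6
eef_pos: [0.6002, 0.0065, 0.2349]
tcp_rot: [-0.088, 0.996, 0.0, -0.0]
contact_force: [-0.1, -0.1, 0.5]
opening: 0.997
finger_force: 0.0
```

Request:
{"method": "jog_arm", "body": {
  "increments": [
    {"dx": 0.1, "dy": 0.4, "dz": 0, "ax": 0, "ay": 0, "az": 0, "gripper": 1},
    {"dx": 0.21, "dy": 0.845, "dz": 0, "ax": 0, "ay": 0, "az": 0, "gripper": 1},
    {"dx": 0.21, "dy": 0.845, "dz": 0, "ax": 0, "ay": 0, "az": 0, "gripper": 1},
    {"dx": 0.21, "dy": 0.845, "dz": 0, "ax": 0, "ay": 0, "az": 0, "gripper": 1},
    {"dx": 0.21, "dy": 0.845, "dz": 0, "ax": 0, "ay": 0, "az": 0, "gripper": 1}
  ]
}}

```text
time: 8.1
eef_pos: [0.6252, 0.1052, 0.2349]
tcp_rot: [-0.088, 0.996, -0.0, -0.001]
contact_force: [-0.1, -0.4, 0.2]
opening: 1.003
finger_force: 0.0
```

Run:
```python
from h import *
c=shot('wrist');W=cloud(c);s=get_state();print(s['eef_pos'],s['tcp_rot'],s['qpos'].round(2))
def caps(W):
  m=(abs(W[...,2]-.152)<.012)
  n,l,st,ce=cv2.connectedComponentsWithStats(m.astype(np.uint8))
  for i in range(1,n):
    if st[i,4]>100: P=W[l==i];print(ce[i].round(),st[i,4],np.round(cv2.minEnclosingCircle((P[:,:2]*1000).astype(np.float32))[0],1),np.nanmedian(P,0).round(4))
caps(W);print('scene');caps(cloud(shot('scene','s2.png')))
```

```text
[0.62524732 0.10468436 0.23510124] [-8.76897484e-02  9.96147714e-01 -1.86287728e-04 -4.53524950e-04] [ 0.01  0.2   1.68 -0.    1.26 -1.74]
[297. 232.] 1527 [631.4 120.7] [0.6292 0.1197 0.1547]
[ 20. 297.] 1380 [ 733.8 -103.9] [ 0.7304 -0.1006  0.1506]
[290. 353.] 984 [752.2 138.1] [0.7464 0.1364 0.1505]
scene
[504.  80.] 588 [6.4 3.2] [0.05   0.0302 0.1513]
[226.  90.] 181 [ 527.5 -284.7] [ 0.5284 -0.2805  0.1489]
[181. 184.] 280 [ 733.2 -102.7] [ 0.7339 -0.0994  0.148 ]
[311. 241.] 388 [630.2 121.7] [0.6328 0.1247 0.1521]
[252. 289.] 434 [751.7 140.1] [0.7529 0.1421 0.1483]
```

View pics/s2.png

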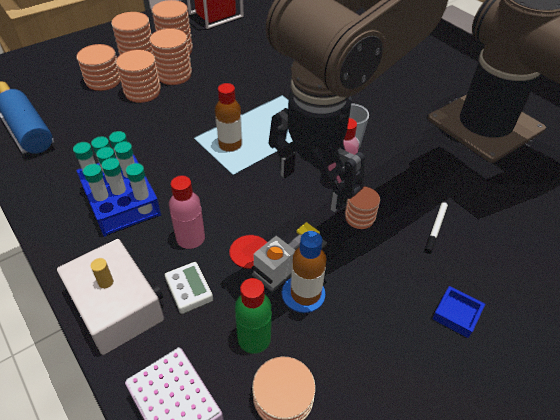

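The red bottle stands upright on the mat at (228,125), and the blue bottle is still on its coaster. I correct the position and grip the blue cap.

Request:
{"method": "jog_arm", "body": {
  "increments": [
    {"dx": 0.044, "dy": 0.138, "dz": 0, "ax": 0, "ay": 0, "az": 0, "gripper": 1},
    {"dx": 0.044, "dy": 0.138, "dz": -0.25, "ax": 0, "ay": 0, "az": 0, "gripper": 1},
    {"dx": 0.044, "dy": 0.138, "dz": -0.5, "ax": 0, "ay": 0, "az": 0, "gripper": 1},
    {"dx": 0.044, "dy": 0.138, "dz": -0.7, "ax": 0, "ay": 0, "az": 0, "gripper": 1},
    {"dx": 0.044, "dy": 0.138, "dz": -0.7, "ax": 0, "ay": 0, "az": 0, "gripper": 1},
    {"dx": 0.044, "dy": 0.138, "dz": -0.7, "ax": 0, "ay": 0, "az": 0, "gripper": -0.1},
    {"dx": 0.044, "dy": 0.138, "dz": -0.7, "ax": 0, "ay": 0, "az": 0, "gripper": -0.1},
    {"dx": 0.044, "dy": 0.138, "dz": -0.7, "ax": 0, "ay": 0, "az": 0, "gripper": -0.1}
  ]
}}

```text
time: 9.0
eef_pos: [0.6321, 0.1225, 0.154]
tcp_rot: [-0.088, 0.996, -0.0, 0.002]
contact_force: [-0.5, 0.1, -0.5]
opening: 0.514
finger_force: 0.0
```

Request:
{"method": "jog_arm", "body": {
  "increments": [
    {"dx": 0, "dy": 0, "dz": 0, "ax": 0, "ay": 0, "az": 0, "gripper": -1},
    {"dx": 0, "dy": 0, "dz": 0, "ax": 0, "ay": 0, "az": 0, "gripper": -1},
    {"dx": 0, "dy": 0, "dz": 0, "ax": 0, "ay": 0, "az": 0, "gripper": -1},
    {"dx": 0, "dy": 0, "dz": 0, "ax": 0, "ay": 0, "az": 0, "gripper": -1},
    {"dx": 0, "dy": 0, "dz": 0, "ax": 0, "ay": 0, "az": 0, "gripper": -1}
  ]
}}

```text
time: 9.5
eef_pos: [0.6322, 0.1224, 0.154]
tcp_rot: [-0.088, 0.996, -0.0, 0.002]
contact_force: [-1.1, -1.1, 7.3]
opening: 0.359
finger_force: 49.2
```

Request:
{"method": "jog_arm", "body": {
  "increments": [
    {"dx": 0, "dy": 0, "dz": 0.06, "ax": 0, "ay": 0, "az": 0, "gripper": -1},
    {"dx": 0, "dy": 0, "dz": 0.2, "ax": 0, "ay": 0, "az": 0, "gripper": -1},
    {"dx": 0, "dy": 0, "dz": 0.4, "ax": 0, "ay": 0, "az": 0, "gripper": -1},
    {"dx": 0, "dy": 0, "dz": 0.6, "ax": 0, "ay": 0, "az": 0, "gripper": -1},
    {"dx": 0, "dy": 0, "dz": 0.7, "ax": 0, "ay": 0, "az": 0, "gripper": -1},
    {"dx": 0, "dy": 0, "dz": 0.7, "ax": 0, "ay": 0, "az": 0, "gripper": -1}
  ]
}}

```text
time: 10.1
eef_pos: [0.6319, 0.1226, 0.2386]
tcp_rot: [-0.088, 0.996, -0.0, 0.002]
contact_force: [-0.0, 1.0, -1.7]
opening: 0.353
finger_force: 49.7
```

Request:
{"method": "jog_arm", "body": {
  "increments": [
    {"dx": -0.04, "dy": -0.08, "dz": 0, "ax": 0, "ay": 0, "az": 0, "gripper": -1},
    {"dx": -0.12, "dy": -0.24, "dz": 0, "ax": 0, "ay": 0, "az": 0, "gripper": -1},
    {"dx": -0.23, "dy": -0.44, "dz": 0, "ax": 0, "ay": 0, "az": 0, "gripper": -1},
    {"dx": -0.34, "dy": -0.64, "dz": 0, "ax": 0, "ay": 0, "az": 0, "gripper": -1},
    {"dx": -0.452, "dy": -0.848, "dz": 0, "ax": 0, "ay": 0, "az": 0, "gripper": -1}
  ]
}}

```text
time: 10.6
eef_pos: [0.5744, 0.0196, 0.2331]
tcp_rot: [-0.088, 0.996, 0.0, -0.002]
contact_force: [0.1, -0.1, -2.4]
opening: 0.355
finger_force: 49.7
```

Request:
{"method": "jog_arm", "body": {
  "increments": [
    {"dx": -0.11, "dy": -0.21, "dz": 0, "ax": 0, "ay": 0, "az": 0, "gripper": -1},
    {"dx": -0.23, "dy": -0.42, "dz": 0, "ax": 0, "ay": 0, "az": 0, "gripper": -1},
    {"dx": -0.34, "dy": -0.63, "dz": 0, "ax": 0, "ay": 0, "az": 0, "gripper": -1},
    {"dx": -0.452, "dy": -0.848, "dz": 0, "ax": 0, "ay": 0, "az": 0, "gripper": -1}
  ]
}}

```text
time: 11.0
eef_pos: [0.5201, -0.082, 0.2334]
tcp_rot: [-0.088, 0.996, 0.001, -0.002]
contact_force: [-0.5, -0.9, -2.0]
opening: 0.353
finger_force: 49.7
```

Request:
{"method": "jog_arm", "body": {
  "increments": [
    {"dx": -0.11, "dy": -0.21, "dz": 0, "ax": 0, "ay": 0, "az": 0, "gripper": -1},
    {"dx": -0.23, "dy": -0.42, "dz": 0, "ax": 0, "ay": 0, "az": 0, "gripper": -1},
    {"dx": -0.34, "dy": -0.63, "dz": 0, "ax": 0, "ay": 0, "az": 0, "gripper": -1},
    {"dx": -0.452, "dy": -0.848, "dz": 0, "ax": 0, "ay": 0, "az": 0, "gripper": -1}
  ]
}}

```text
time: 11.4
eef_pos: [0.4659, -0.1833, 0.2334]
tcp_rot: [-0.088, 0.996, 0.001, -0.002]
contact_force: [0.7, -0.3, -2.3]
opening: 0.357
finger_force: 49.7
```

Request:
{"method": "jog_arm", "body": {
  "increments": [
    {"dx": -0.11, "dy": -0.21, "dz": 0, "ax": 0, "ay": 0, "az": 0, "gripper": -1},
    {"dx": -0.23, "dy": -0.42, "dz": 0, "ax": 0, "ay": 0, "az": 0, "gripper": -1},
    {"dx": -0.34, "dy": -0.63, "dz": 0, "ax": 0, "ay": 0, "az": 0, "gripper": -1},
    {"dx": -0.42, "dy": -0.79, "dz": 0, "ax": 0, "ay": 0, "az": 0, "gripper": -1},
    {"dx": -0.452, "dy": -0.848, "dz": 0, "ax": 0, "ay": 0, "az": 0, "gripper": -1},
    {"dx": -0.452, "dy": -0.848, "dz": 0, "ax": 0, "ay": 0, "az": 0, "gripper": -1},
    {"dx": -0.452, "dy": -0.848, "dz": 0, "ax": 0, "ay": 0, "az": 0, "gripper": -1}
  ]
}}

```text
time: 12.1
eef_pos: [0.4136, -0.2837, 0.2347]
tcp_rot: [-0.088, 0.996, 0.001, -0.0]
contact_force: [0.8, 0.6, -2.7]
opening: 0.355
finger_force: 49.8
```

Request:
{"method": "jog_arm", "body": {
  "increments": [
    {"dx": 0, "dy": 0, "dz": -0.1, "ax": 0, "ay": 0, "az": 0, "gripper": -1},
    {"dx": 0, "dy": 0, "dz": -0.3, "ax": 0, "ay": 0, "az": 0, "gripper": -1},
    {"dx": 0, "dy": 0, "dz": -0.48, "ax": 0, "ay": 0, "az": 0, "gripper": -1},
    {"dx": 0, "dy": 0, "dz": -0.6, "ax": 0, "ay": 0, "az": 0, "gripper": -1},
    {"dx": 0, "dy": 0, "dz": -0.66, "ax": 0, "ay": 0, "az": 0, "gripper": -1},
    {"dx": 0, "dy": 0, "dz": -0.69, "ax": 0, "ay": 0, "az": 0, "gripper": -1},
    {"dx": 0, "dy": 0, "dz": -0.695, "ax": 0, "ay": 0, "az": 0, "gripper": -1},
    {"dx": 0, "dy": 0, "dz": -0.695, "ax": 0, "ay": 0, "az": 0, "gripper": -1}
  ]
}}

```text
time: 12.9
eef_pos: [0.4144, -0.285, 0.1531]
tcp_rot: [-0.088, 0.996, -0.001, 0.001]
contact_force: [-0.2, -0.6, -2.0]
opening: 0.354
finger_force: 49.8
```

Request:
{"method": "jog_arm", "body": {
  "increments": [
    {"dx": 0, "dy": 0, "dz": -0.012, "ax": 0, "ay": 0, "az": 0, "gripper": -1},
    {"dx": 0, "dy": 0, "dz": -0.015, "ax": 0, "ay": 0, "az": 0, "gripper": -1},
    {"dx": 0, "dy": 0, "dz": -0.015, "ax": 0, "ay": 0, "az": 0, "gripper": -1}
  ]
}}

```text
time: 13.2
eef_pos: [0.4146, -0.2854, 0.152]
tcp_rot: [-0.088, 0.996, -0.001, 0.001]
contact_force: [-0.5, -0.0, 3.9]
opening: 0.353
finger_force: 50.5
```

Request:
{"method": "jog_arm", "body": {
  "increments": [
    {"dx": 0, "dy": 0, "dz": 0, "ax": 0, "ay": 0, "az": 0, "gripper": 1},
    {"dx": 0, "dy": 0, "dz": 0, "ax": 0, "ay": 0, "az": 0, "gripper": 1},
    {"dx": 0, "dy": 0, "dz": 0, "ax": 0, "ay": 0, "az": 0, "gripper": 1},
    {"dx": 0, "dy": 0, "dz": 0, "ax": 0, "ay": 0, "az": 0, "gripper": 1},
    {"dx": 0, "dy": 0, "dz": 0, "ax": 0, "ay": 0, "az": 0, "gripper": 1},
    {"dx": 0, "dy": 0, "dz": 0.2, "ax": 0, "ay": 0, "az": 0, "gripper": 1},
    {"dx": 0, "dy": 0, "dz": 0.45, "ax": 0, "ay": 0, "az": 0, "gripper": 1},
    {"dx": 0, "dy": 0, "dz": 0.72, "ax": 0, "ay": 0, "az": 0, "gripper": 1},
    {"dx": 0, "dy": 0, "dz": 0.72, "ax": 0, "ay": 0, "az": 0, "gripper": 1}
  ]
}}

```text
time: 14.1
eef_pos: [0.4159, -0.2866, 0.2424]
tcp_rot: [-0.088, 0.996, -0.004, 0.003]
contact_force: [-0.3, 0.6, 0.7]
opening: 1.0
finger_force: 0.0
```

Request:
{"method": "jog_arm", "body": {
  "increments": [
    {"dx": 0.14, "dy": 0.3, "dz": 0, "ax": 0, "ay": 0, "az": 0, "gripper": 1},
    {"dx": 0.28, "dy": 0.6, "dz": 0, "ax": 0, "ay": 0, "az": 0, "gripper": 1},
    {"dx": 0.414, "dy": 0.904, "dz": 0, "ax": 0, "ay": 0, "az": 0, "gripper": 1}
  ]
}}

```text
time: 14.4
eef_pos: [0.4635, -0.1749, 0.236]
tcp_rot: [-0.088, 0.996, 0.0, -0.0]
contact_force: [-0.2, -0.3, -0.1]
opening: 1.004
finger_force: 0.0
```

Request:
{"method": "jog_arm", "body": {
  "increments": [
    {"dx": 0.14, "dy": 0.3, "dz": 0, "ax": 0, "ay": 0, "az": 0, "gripper": -1},
    {"dx": 0.28, "dy": 0.6, "dz": 0, "ax": 0, "ay": 0, "az": 0, "gripper": -1},
    {"dx": 0.414, "dy": 0.904, "dz": 0, "ax": 0, "ay": 0, "az": 0, "gripper": -1}
  ]
}}

```text
time: 14.7
eef_pos: [0.5133, -0.0659, 0.2359]
tcp_rot: [-0.088, 0.996, 0.0, -0.0]
contact_force: [0.5, -0.6, -0.5]
opening: 0.516
finger_force: 0.0
```

Request:
{"method": "jog_arm", "body": {
  "increments": [
    {"dx": 0.14, "dy": 0.3, "dz": 0, "ax": 0, "ay": 0, "az": 0, "gripper": -1},
    {"dx": 0.28, "dy": 0.6, "dz": 0, "ax": 0, "ay": 0, "az": 0, "gripper": -1},
    {"dx": 0.414, "dy": 0.904, "dz": 0, "ax": 0, "ay": 0, "az": 0, "gripper": -1},
    {"dx": 0.414, "dy": 0.904, "dz": 0, "ax": 0, "ay": 0, "az": 0, "gripper": -1},
    {"dx": 0.414, "dy": 0.904, "dz": 0, "ax": 0, "ay": 0, "az": 0, "gripper": -1}
  ]
}}

```text
time: 15.2
eef_pos: [0.5625, 0.0416, 0.2356]
tcp_rot: [-0.089, 0.996, -0.0, -0.001]
contact_force: [0.1, 0.6, -1.0]
opening: 0.0
finger_force: 0.0
```

Run:
```python
from h import *
s=get_state();print(s['eef_pos'],s['opening'])
c=shot('scene','s3.png');X=cloud(c);hsv=cv2.cvtColor(c['frame'],cv2.COLOR_BGR2HSV)
np.save('s3.npy',X)
for n,c0,m0 in (('r',(.662,-.01),((hsv[...,0]<8)|(hsv[...,0]>172))&(hsv[...,1]>200)),('b',(.635,.12),(hsv[...,0]>100)&(hsv[...,0]<118)&(hsv[...,1]>150))):
  m=m0&(np.hypot(X[...,0]-c0[0],X[...,1]-c0[1])<.06)&(X[...,2]<.01)&(X[...,2]>-.005)
  k,l,st,ce=cv2.connectedComponentsWithStats(m.astype(np.uint8)); i=1+np.argmax(st[1:,4]); P=(X[l==i][:,:2]*1000).astype(np.float32)
  print(n,st[i],cv2.minEnclosingCircle(P),cv2.minAreaRect(P),P.min(0),P.max(0))
w=shot('wrist');Y=cloud(w);h=cv2.cvtColor(w['frame'],cv2.COLOR_BGR2HSV)
m=(h[...,0]>24)&(h[...,0]<34)&(h[...,1]>150)&(Y[...,2]>.02)
print(m.sum(),cv2.minAreaRect((Y[m][:,:2]*1000).astype(np.float32)) if m.sum()>50 else '',np.nanmedian(Y[m],0))
```

```text
[0.56252284 0.04164002 0.23564586] 0.0001085762934863462
r [230 235  36  34 700] ((660.5490112304688, -11.488405227661133), 39.106964111328125) ((664.2992553710938, -18.7886962890625), (76.84403228759766, 55.84933853149414), 30.562259674072266) [621.5161  -50.21331] [697.2216    20.298218]
b [ 281  274   45   39 1324] ((634.2279052734375, 118.46732330322266), 39.706871032714844) ((634.1494140625, 118.95327758789062), (76.45514678955078, 77.08380889892578), 31.64373016357422) [596.0165    79.228226] [672.5636  158.11491]
713 ((564.8748779296875, 39.41929244995117), (26.888307571411133, 32.92976760864258), 10.620903968811035) [0.56451122 0.03942166 0.04587447]
```

View pics/s3.png

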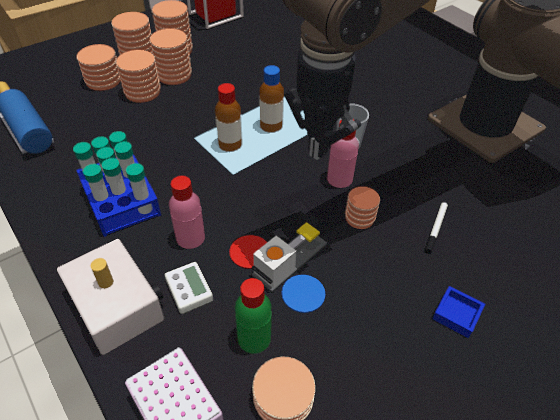

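Both bottles stand upright on the mat at (228,118) and (270,100), the lever pad is at (308,231), and the coasters are free. Next I press the lever with the jaws shut.

Request:
{"method": "jog_arm", "body": {
  "increments": [
    {"dx": 0.02, "dy": -0.013, "dz": -0.3, "ax": 0, "ay": 0, "az": 0, "gripper": -1},
    {"dx": 0.02, "dy": -0.013, "dz": -0.6, "ax": 0, "ay": 0, "az": 0, "gripper": -1},
    {"dx": 0.02, "dy": -0.013, "dz": -0.9, "ax": 0, "ay": 0, "az": 0, "gripper": -1},
    {"dx": 0.02, "dy": -0.013, "dz": -1, "ax": 0, "ay": 0, "az": 0, "gripper": -1}
  ]
}}

```text
time: 15.7
eef_pos: [0.562, 0.0382, 0.1124]
tcp_rot: [-0.087, 0.996, 0.001, -0.004]
contact_force: [-0.4, -0.5, -0.4]
opening: -0.003
finger_force: 0.0
```

Request:
{"method": "jog_arm", "body": {
  "increments": [
    {"dx": 0, "dy": 0, "dz": -0.1, "ax": 0, "ay": 0, "az": 0, "gripper": -1},
    {"dx": 0, "dy": 0, "dz": -0.2, "ax": 0, "ay": 0, "az": 0, "gripper": -1},
    {"dx": 0, "dy": 0, "dz": -0.3, "ax": 0, "ay": 0, "az": 0, "gripper": -1},
    {"dx": 0, "dy": 0, "dz": -0.3, "ax": 0, "ay": 0, "az": 0, "gripper": -1}
  ]
}}

```text
time: 16.1
eef_pos: [0.5646, 0.0393, 0.0797]
tcp_rot: [-0.088, 0.996, 0.0, -0.001]
contact_force: [0.0, 0.1, -0.2]
opening: 0.003
finger_force: 0.0
```

Request:
{"method": "jog_arm", "body": {
  "increments": [
    {"dx": 0.005, "dy": 0, "dz": -0.04, "ax": 0, "ay": 0, "az": 0, "gripper": -1},
    {"dx": 0.01, "dy": 0, "dz": -0.08, "ax": 0, "ay": 0, "az": 0, "gripper": -1},
    {"dx": 0.02, "dy": 0.003, "dz": -0.12, "ax": 0, "ay": 0, "az": 0, "gripper": -1},
    {"dx": 0.025, "dy": 0.005, "dz": -0.16, "ax": 0, "ay": 0, "az": 0, "gripper": -1},
    {"dx": 0.03, "dy": 0.005, "dz": -0.2, "ax": 0, "ay": 0, "az": 0, "gripper": -1},
    {"dx": 0.03, "dy": 0.005, "dz": -0.2, "ax": 0, "ay": 0, "az": 0, "gripper": -1}
  ]
}}

```text
time: 16.7
eef_pos: [0.5683, 0.04, 0.0558]
tcp_rot: [-0.088, 0.996, 0.0, -0.001]
contact_force: [0.7, -0.2, -0.0]
opening: -0.001
finger_force: 0.0
```

Run:
```python
from h import *
c=shot('scene');X=cloud(c);I=c['frame']
cv2.imwrite('pics/s4.png',cv2.resize(I[150:300,220:400],None,fx=4,fy=4))
print(get_state()['eef_pos'],get_state()['contact_force'],ctrl.finger_overhang)
w=shot('wrist','w4.png')
```

```text
[0.56856269 0.03997298 0.0562659 ] [-0.15730098 -0.50423952 -0.22180388] 0.025
```

View pics/s4.png

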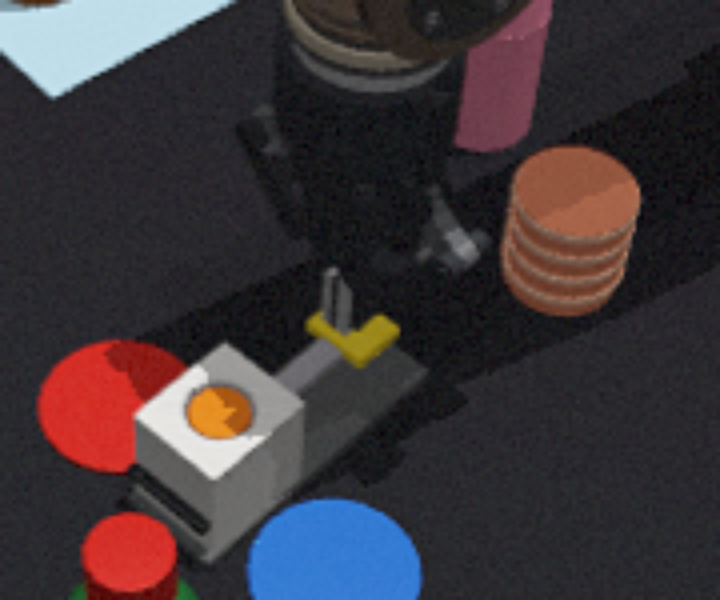

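The finger tips (335,310 in the crop) are just at the pad, over its middle, and the vial is still down. The force is still zero, so I continue downwards.

Request:
{"method": "jog_arm", "body": {
  "increments": [
    {"dx": 0.005, "dy": 0, "dz": -0.03, "ax": 0, "ay": 0, "az": 0, "gripper": -1},
    {"dx": 0.01, "dy": 0, "dz": -0.06, "ax": 0, "ay": 0, "az": 0, "gripper": -1},
    {"dx": 0.012, "dy": 0.003, "dz": -0.08, "ax": 0, "ay": 0, "az": 0, "gripper": -1},
    {"dx": 0.012, "dy": 0.003, "dz": -0.08, "ax": 0, "ay": 0, "az": 0, "gripper": -1}
  ]
}}

```text
time: 17.2
eef_pos: [0.5704, 0.0399, 0.0476]
tcp_rot: [-0.088, 0.996, -0.0, -0.0]
contact_force: [-2.7, -2.0, 2.9]
opening: -0.0
finger_force: 1.7
```

Run:
```python
from h import *
c=shot('scene');X=cloud(c);h=cv2.cvtColor(c['frame'],cv2.COLOR_BGR2HSV)
m=(h[...,0]>24)&(h[...,0]<34)&(h[...,1]>150)&(np.hypot(X[...,0]-.565,X[...,1]-.04)<.04)
print('pad',m.sum(),np.nanmedian(X[m],0),np.nanpercentile(X[m][:,2],[5,95]))
m=(h[...,0]>8)&(h[...,0]<22)&(h[...,1]>180)&(np.hypot(X[...,0]-.65,X[...,1]-.0555)<.03)
print('vial',m.sum(),np.nanmedian(X[m],0))
print(get_state()['contact_force'],get_state()['joint_efforts'].round(2))
```

```text
pad 97 [0.56394744 0.0531745  0.04046208] [0.03677818 0.04404809]
vial 162 [0.65058882 0.05655429 0.06269174]
[-2.53300263 -1.24479855  3.92786476] [ 7.700e-01 -3.322e+01 -2.297e+01  3.100e-01 -4.000e-01 -1.000e-02]
```

Run:
```python
from h import *
c=shot('scene');X=cloud(c);I=c['frame'];print(c['T'][:3,3])
h=cv2.cvtColor(I,cv2.COLOR_BGR2HSV)
d=np.hypot(X[...,0]-.57,X[...,1]-.04)
m=(d<.035)&(X[...,2]>.015)
v,u=np.where(m)
print(u.min(),u.max(),v.min(),v.max())
for vv in range(v.min(),v.max()+1,2):
    print(vv,[(uu,*(X[vv,uu]*1000).astype(int),int(h[vv,uu,0])) for uu in range(296,318,3) if m[vv,uu]])
w=shot('wrist','w5.png')
cv2.imwrite('pics/both5.png',np.hstack([cv2.resize(I[190:280,260:360],(400,400)),cv2.resize(w['frame'],(400,400))]))
```

```text
[0.96458815 0.47722566 0.76873645]
289 337 91 248
91 []
93 [(302, np.int64(569), np.int64(6), np.int64(327), 15), (305, np.int64(565), np.int64(8), np.int64(326), 15), (308, np.int64(561), np.int64(10), np.int64(326), 14), (311, np.int64(558), np.int64(13), np.int64(327), 12), (314, np.int64(552), np.int64(13), np.int64(324), 13)]
95 [(299, np.int64(574), np.int64(6), np.int64(325), 13), (302, np.int64(571), np.int64(9), np.int64(327), 13), (305, np.int64(569), np.int64(14), np.int64(328), 14), (308, np.int64(565), np.int64(15), np.int64(327), 15), (311, np.int64(561), np.int64(17), np.int64(327), 14), (314, np.int64(556), np.int64(18), np.int64(326), 12), (317, np.int64(552), np.int64(20), np.int64(325), 14)]
97 [(299, np.int64(577), np.int64(9), np.int64(325), 15), (302, np.int64(575), np.int64(13), np.int64(327), 11), (305, np.int64(571), np.int64(15), np.int64(327), 13), (308, np.int64(569), np.int64(19), np.int64(328), 13), (311, np.int64(564), np.int64(21), np.int64(327), 13), (314, np.int64(560), np.int64(23), np.int64(327), 14), (317, np.int64(555), np.int64(23), np.int64(324
[... 19014 characters left out ...]
(55), np.int64(41), 25), (311, np.int64(569), np.int64(57), np.int64(40), 25), (314, np.int64(563), np.int64(58), np.int64(36), 26)]
241 [(296, np.int64(593), np.int64(44), np.int64(38), 128), (299, np.int64(589), np.int64(46), np.int64(37), 120), (302, np.int64(584), np.int64(49), np.int64(37), 140), (308, np.int64(575), np.int64(55), np.int64(37), 25), (311, np.int64(570), np.int64(58), np.int64(36), 26)]
243 [(296, np.int64(596), np.int64(47), np.int64(38), 138), (299, np.int64(592), np.int64(51), np.int64(39), 140)]
245 [(296, np.int64(600), np.int64(52), np.int64(40), 108), (299, np.int64(592), np.int64(51), np.int64(33), 156)]
247 [(296, np.int64(600), np.int64(53), np.int64(35), 144)]
```

View pics/both5.png

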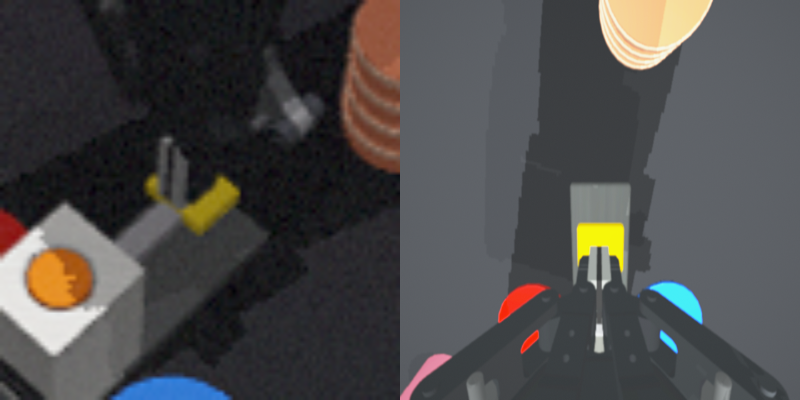

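The tips sit on the pad (170,200 left panel) and have pushed it about 2 mm, so contact lies lower than I assumed. I press on straight down.

Request:
{"method": "jog_arm", "body": {
  "increments": [
    {"dx": 0, "dy": 0, "dz": -0.03, "ax": 0, "ay": 0, "az": 0, "gripper": -1},
    {"dx": 0, "dy": 0, "dz": -0.06, "ax": 0, "ay": 0, "az": 0, "gripper": -1},
    {"dx": 0, "dy": 0, "dz": -0.09, "ax": 0, "ay": 0, "az": 0, "gripper": -1},
    {"dx": 0, "dy": 0, "dz": -0.12, "ax": 0, "ay": 0, "az": 0, "gripper": -1},
    {"dx": 0, "dy": 0, "dz": -0.12, "ax": 0, "ay": 0, "az": 0, "gripper": -1}
  ]
}}

```text
time: 17.85
eef_pos: [0.5721, 0.0402, 0.034]
tcp_rot: [-0.088, 0.996, -0.0, 0.002]
contact_force: [-0.1, -0.5, 3.7]
opening: -0.002
finger_force: 2.2
```

```bash
cat >> h.py <<'E'
def lever():
    c=shot('scene');X=cloud(c);h=cv2.cvtColor(c['frame'],cv2.COLOR_BGR2HSV)
    m=(h[...,0]>22)&(h[...,0]<34)&(h[...,1]>150)&(np.hypot(X[...,0]-.565,X[...,1]-.04)<.04)
    print('pad',m.sum(),np.nanmedian(X[m],0).round(4),np.nanpercentile(X[m][:,2],[5,50,95]).round(4))
    m=(h[...,0]>8)&(h[...,0]<22)&(h[...,1]>180)&(np.hypot(X[...,0]-.65,X[...,1]-.0555)<.035)
    print('vial',m.sum(),np.nanmedian(X[m],0).round(4),np.nanpercentile(X[m][:,2],95).round(4))
    s=get_state();print(s['eef_pos'].round(4),s['contact_force'].round(1))
    return c
E
python3 -c "
from h import *
lever()"
```

```text
pad 111 [0.5703 0.0527 0.0243] [0.0182 0.0243 0.0299]
vial 244 [0.6537 0.06   0.0793] 0.0819
[0.5721 0.0403 0.034 ] [ 1.7 -1.2  4. ]
```

Request:
{"method": "jog_arm", "body": {
  "increments": [
    {"dx": 0, "dy": 0, "dz": -0.02, "ax": 0, "ay": 0, "az": 0, "gripper": -1},
    {"dx": 0, "dy": 0, "dz": -0.04, "ax": 0, "ay": 0, "az": 0, "gripper": -1},
    {"dx": 0, "dy": 0, "dz": -0.06, "ax": 0, "ay": 0, "az": 0, "gripper": -1},
    {"dx": 0, "dy": 0, "dz": -0.06, "ax": 0, "ay": 0, "az": 0, "gripper": -1}
  ]
}}

```text
time: 18.3
eef_pos: [0.5738, 0.0405, 0.0284]
tcp_rot: [-0.088, 0.996, -0.0, 0.004]
contact_force: [1.3, 1.6, 9.3]
opening: 0.0
finger_force: 4.3
```

Request:
{"method": "jog_arm", "body": {
  "increments": [
    {"dx": 0, "dy": 0, "dz": -0.015, "ax": 0, "ay": 0, "az": 0, "gripper": -1},
    {"dx": 0, "dy": 0, "dz": -0.03, "ax": 0, "ay": 0, "az": 0, "gripper": -1},
    {"dx": 0, "dy": 0, "dz": -0.03, "ax": 0, "ay": 0, "az": 0, "gripper": -1}
  ]
}}

```text
time: 18.6
eef_pos: [0.5742, 0.0405, 0.0277]
tcp_rot: [-0.088, 0.996, -0.0, 0.003]
contact_force: [-6.1, 0.4, 24.2]
opening: -0.0
finger_force: 12.2
```

```bash
python3 -c "
from h import *
lever()"
```

```text
pad 99 [0.5733 0.0536 0.0185] [0.0114 0.0185 0.0239]
vial 273 [0.6539 0.0607 0.0866] 0.0893
[0.5742 0.0405 0.0277] [-6.8  1.3 24.2]
```

The lever is at its end stop: the force rises steeply to 24 N and the vial top is at about 0.089 m. I lift off, open, and go over the vial.

Request:
{"method": "jog_arm", "body": {
  "increments": [
    {"dx": 0, "dy": 0, "dz": 0.1, "ax": 0, "ay": 0, "az": 0, "gripper": -1},
    {"dx": 0, "dy": 0, "dz": 0.4, "ax": 0, "ay": 0, "az": 0, "gripper": -1},
    {"dx": 0, "dy": 0, "dz": 0.8, "ax": 0, "ay": 0, "az": 0, "gripper": -1},
    {"dx": 0, "dy": 0, "dz": 1, "ax": 0, "ay": 0, "az": 0, "gripper": 1},
    {"dx": 0.3, "dy": 0.05, "dz": 1, "ax": 0, "ay": 0, "az": 0, "gripper": 1},
    {"dx": 0.635, "dy": 0.125, "dz": 1, "ax": 0, "ay": 0, "az": 0, "gripper": 1},
    {"dx": 0.635, "dy": 0.125, "dz": 1, "ax": 0, "ay": 0, "az": 0, "gripper": 1},
    {"dx": 0.635, "dy": 0.125, "dz": 1, "ax": 0, "ay": 0, "az": 0, "gripper": 1},
    {"dx": 0.635, "dy": 0.125, "dz": 1, "ax": 0, "ay": 0, "az": 0, "gripper": 1}
  ]
}}

```text
time: 19.55
eef_pos: [0.6453, 0.0554, 0.1409]
tcp_rot: [-0.088, 0.996, 0.0, -0.001]
contact_force: [-1.3, -0.8, -0.3]
opening: 0.993
finger_force: 0.0
```

Run:
```python
from h import *
lever()
for n in ('wrist','top'):
  w=shot(n);Y=cloud(w);h=cv2.cvtColor(w['frame'],cv2.COLOR_BGR2HSV)
  m=(h[...,0]>8)&(h[...,0]<22)&(h[...,1]>170)&(np.hypot(Y[...,0]-.65,Y[...,1]-.0555)<.035)&(Y[...,2]>.083)
  print(n,m.sum()); 
  if m.sum()>20: print(cv2.minEnclosingCircle((Y[m][:,:2]*1000).astype(np.float32)),np.nanmedian(Y[m],0))
```

```text
pad 179 [0.5724 0.0451 0.0182] [0.011  0.0182 0.0232]
vial 272 [0.6545 0.0605 0.0864] 0.0892
[0.6453 0.0553 0.1413] [-0.2  1.1 -0.2]
wrist 1173
((651.5037841796875, 54.80678176879883), 13.78677749633789) [0.65015864 0.05459457 0.08984485]
top 0
```

Request:
{"method": "jog_arm", "body": {
  "increments": [
    {"dx": 0.046, "dy": -0.004, "dz": 0, "ax": 0, "ay": 0, "az": 0, "gripper": 1},
    {"dx": 0.046, "dy": -0.004, "dz": -0.2, "ax": 0, "ay": 0, "az": 0, "gripper": 1},
    {"dx": 0.046, "dy": -0.004, "dz": -0.36, "ax": 0, "ay": 0, "az": 0, "gripper": 0},
    {"dx": 0.046, "dy": -0.004, "dz": -0.41, "ax": 0, "ay": 0, "az": 0, "gripper": 0},
    {"dx": 0.046, "dy": -0.004, "dz": -0.41, "ax": 0, "ay": 0, "az": 0, "gripper": 0},
    {"dx": 0.046, "dy": -0.004, "dz": -0.41, "ax": 0, "ay": 0, "az": 0, "gripper": 0}
  ]
}}

```text
time: 20.3
eef_pos: [0.6527, 0.0547, 0.0939]
tcp_rot: [-0.088, 0.996, -0.0, 0.001]
contact_force: [-0.3, 0.2, -0.6]
opening: 0.5
finger_force: 0.0
```

Run:
```python
from h import *
s=get_state();print(s['eef_pos'],s['opening'],s['contact_force'])
I=shot('scene')['frame'];w=shot('wrist')['frame']
cv2.imwrite('pics/b6.png',np.hstack([cv2.resize(I[195:295,220:320],(450,450)),cv2.resize(w,(350,450))]))
```

```text
[0.65271512 0.05470475 0.09385518] 0.49977584332420094 [-0.27443484  0.22240248 -0.55398069]
```

View pics/b6.png

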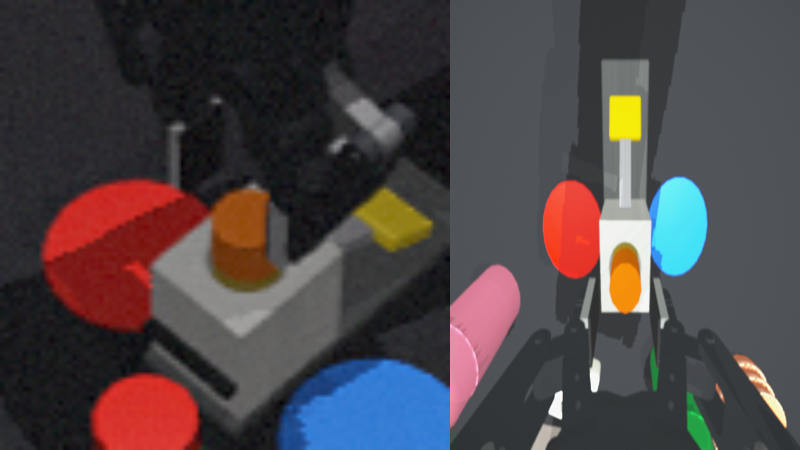

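The vial (240,235 in the left panel) stands 25 mm up between the half-open jaws. I check the tip heights from depth.

Run:
```python
from h import *
c=shot('scene');X=cloud(c);h=cv2.cvtColor(c['frame'],cv2.COLOR_BGR2HSV)
e=np.array([-.174,.985]);f=np.array([.985,.174]);d=X[...,:2]-np.array([.652,.0548])
a=d@e;b=d@f
for n,m0 in (('+y',(a>.018)&(a<.045)),('-y',(a<-.018)&(a>-.045))):
  m=m0&(abs(b)<.02)&(X[...,2]>.069)&(X[...,2]<.16)&~((h[...,0]<22)&(h[...,1]>150))
  P=X[m];print(n,len(P),np.percentile(P[:,2],[0,2,5,20]).round(4), 'a',np.percentile(a[m],[0,50,100]).round(3),'b',np.percentile(b[m],[0,50,100]).round(3))
```

```text
+y 352 [0.0894 0.0954 0.0993 0.1114] a [0.019 0.03  0.045] b [-0.014  0.007  0.018]
-y 330 [0.0885 0.0925 0.0959 0.1051] a [-0.045 -0.022 -0.018] b [-0.012  0.007  0.017]
```

Request:
{"method": "jog_arm", "body": {
  "increments": [
    {"dx": -0.008, "dy": 0, "dz": -0.05, "ax": 0, "ay": 0, "az": 0, "gripper": 0},
    {"dx": -0.008, "dy": 0, "dz": -0.1, "ax": 0, "ay": 0, "az": 0, "gripper": 0},
    {"dx": -0.008, "dy": 0, "dz": -0.15, "ax": 0, "ay": 0, "az": 0, "gripper": 0},
    {"dx": -0.008, "dy": 0, "dz": -0.165, "ax": 0, "ay": 0, "az": 0, "gripper": 0},
    {"dx": -0.008, "dy": 0, "dz": -0.165, "ax": 0, "ay": 0, "az": 0, "gripper": 0}
  ]
}}

```text
time: 20.95
eef_pos: [0.6505, 0.0548, 0.0721]
tcp_rot: [-0.088, 0.996, 0.0, -0.001]
contact_force: [0.2, 0.7, 0.3]
opening: 0.498
finger_force: 0.0
```

Request:
{"method": "jog_arm", "body": {
  "increments": [
    {"dx": 0, "dy": 0, "dz": 0, "ax": 0, "ay": 0, "az": 0, "gripper": -1},
    {"dx": 0, "dy": 0, "dz": 0, "ax": 0, "ay": 0, "az": 0, "gripper": -1},
    {"dx": 0, "dy": 0, "dz": 0, "ax": 0, "ay": 0, "az": 0, "gripper": -1},
    {"dx": 0, "dy": 0, "dz": 0, "ax": 0, "ay": 0, "az": 0, "gripper": -1},
    {"dx": 0, "dy": 0, "dz": 0, "ax": 0, "ay": 0, "az": 0, "gripper": -1}
  ],
  "force": 40
}}

```text
time: 21.45
eef_pos: [0.6513, 0.0548, 0.0733]
tcp_rot: [-0.088, 0.996, -0.0, 0.0]
contact_force: [-0.2, 0.5, 0.7]
opening: 0.312
finger_force: 39.4
```

Request:
{"method": "jog_arm", "body": {
  "increments": [
    {"dx": 0, "dy": 0, "dz": 0.08, "ax": 0, "ay": 0, "az": 0, "gripper": -1},
    {"dx": 0, "dy": 0, "dz": 0.2, "ax": 0, "ay": 0, "az": 0, "gripper": -1},
    {"dx": 0, "dy": 0, "dz": 0.4, "ax": 0, "ay": 0, "az": 0, "gripper": -1},
    {"dx": 0, "dy": 0, "dz": 0.6, "ax": 0, "ay": 0, "az": 0, "gripper": -1},
    {"dx": 0, "dy": 0, "dz": 0.75, "ax": 0, "ay": 0, "az": 0, "gripper": -1},
    {"dx": 0, "dy": 0, "dz": 0.75, "ax": 0, "ay": 0, "az": 0, "gripper": -1}
  ]
}}

```text
time: 22.05
eef_pos: [0.6536, 0.0547, 0.1686]
tcp_rot: [-0.088, 0.996, -0.001, 0.004]
contact_force: [1.0, -0.3, -0.8]
opening: 0.311
finger_force: 39.4
```

Request:
{"method": "jog_arm", "body": {
  "increments": [
    {"dx": -0.05, "dy": 0.06, "dz": 0, "ax": 0, "ay": 0, "az": 0, "gripper": -1},
    {"dx": -0.17, "dy": 0.2, "dz": 0, "ax": 0, "ay": 0, "az": 0, "gripper": -1},
    {"dx": -0.36, "dy": 0.44, "dz": 0, "ax": 0, "ay": 0, "az": 0, "gripper": -1},
    {"dx": -0.567, "dy": 0.686, "dz": 0, "ax": 0, "ay": 0, "az": 0, "gripper": -1}
  ]
}}

```text
time: 22.45
eef_pos: [0.581, 0.1378, 0.161]
tcp_rot: [-0.088, 0.996, 0.0, -0.002]
contact_force: [-0.2, 0.6, -0.7]
opening: 0.313
finger_force: 39.4
```

Request:
{"method": "jog_arm", "body": {
  "increments": [
    {"dx": -0.19, "dy": 0.23, "dz": 0, "ax": 0, "ay": 0, "az": 0, "gripper": -1},
    {"dx": -0.38, "dy": 0.46, "dz": 0, "ax": 0, "ay": 0, "az": 0, "gripper": -1},
    {"dx": -0.567, "dy": 0.686, "dz": 0, "ax": 0, "ay": 0, "az": 0, "gripper": -1}
  ]
}}

```text
time: 22.75
eef_pos: [0.5122, 0.2205, 0.1612]
tcp_rot: [-0.088, 0.996, -0.0, -0.002]
contact_force: [0.2, 0.9, -1.0]
opening: 0.312
finger_force: 39.4
```

Request:
{"method": "jog_arm", "body": {
  "increments": [
    {"dx": -0.19, "dy": 0.23, "dz": 0, "ax": 0, "ay": 0, "az": 0, "gripper": -1},
    {"dx": -0.38, "dy": 0.46, "dz": 0, "ax": 0, "ay": 0, "az": 0, "gripper": -1},
    {"dx": -0.53, "dy": 0.64, "dz": 0, "ax": 0, "ay": 0, "az": 0, "gripper": -1},
    {"dx": -0.567, "dy": 0.686, "dz": 0, "ax": 0, "ay": 0, "az": 0, "gripper": -1},
    {"dx": -0.567, "dy": 0.686, "dz": 0, "ax": 0, "ay": 0, "az": 0, "gripper": -1},
    {"dx": -0.567, "dy": 0.686, "dz": 0, "ax": 0, "ay": 0, "az": 0, "gripper": -1}
  ]
}}

```text
time: 23.35
eef_pos: [0.447, 0.3012, 0.1624]
tcp_rot: [-0.088, 0.996, -0.0, -0.0]
contact_force: [-0.2, 0.3, -1.0]
opening: 0.311
finger_force: 39.5
```

Run:
```python
from h import *
s=get_state();print(s['eef_pos'],s['opening'],s['contact_force'],s['finger_force'])
I=shot('scene')['frame'];w=shot('wrist')['frame']
cv2.imwrite('pics/b7.png',np.hstack([cv2.resize(I[190:350,380:540],(450,450)),cv2.resize(w,(350,450))]))
```

```text
[0.44699204 0.30119878 0.16240794] 0.3112900280032706 [-0.24194221  0.2718252  -1.0119497 ] 39.4725501537323
```

View pics/b7.png

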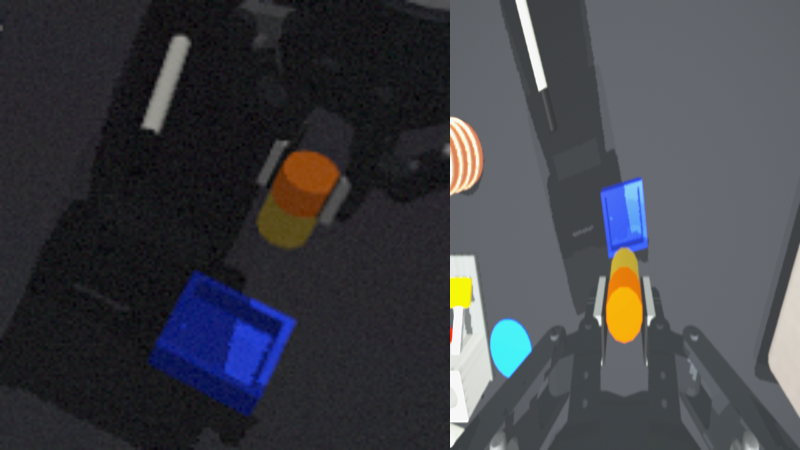

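The vial hangs upright in the jaws at (300,200) above the holder (225,340). I lower it in.

Request:
{"method": "jog_arm", "body": {
  "increments": [
    {"dx": 0, "dy": 0, "dz": -0.15, "ax": 0, "ay": 0, "az": 0, "gripper": -1},
    {"dx": 0, "dy": 0, "dz": -0.4, "ax": 0, "ay": 0, "az": 0, "gripper": -1},
    {"dx": 0, "dy": 0, "dz": -0.65, "ax": 0, "ay": 0, "az": 0, "gripper": -1},
    {"dx": 0, "dy": 0, "dz": -0.82, "ax": 0, "ay": 0, "az": 0, "gripper": -1},
    {"dx": 0, "dy": 0, "dz": -0.92, "ax": 0, "ay": 0, "az": 0, "gripper": -1},
    {"dx": 0, "dy": 0, "dz": -0.97, "ax": 0, "ay": 0, "az": 0, "gripper": -1},
    {"dx": 0, "dy": 0, "dz": -0.99, "ax": 0, "ay": 0, "az": 0, "gripper": -1},
    {"dx": 0, "dy": 0, "dz": -0.99, "ax": 0, "ay": 0, "az": 0, "gripper": -1}
  ]
}}

```text
time: 24.25
eef_pos: [0.4477, 0.3019, 0.0449]
tcp_rot: [-0.088, 0.996, 0.0, 0.001]
contact_force: [-0.5, -0.6, -0.7]
opening: 0.308
finger_force: 39.5
```

Request:
{"method": "jog_arm", "body": {
  "increments": [
    {"dx": 0, "dy": 0, "dz": -0.01, "ax": 0, "ay": 0, "az": 0, "gripper": -1},
    {"dx": 0, "dy": 0, "dz": -0.025, "ax": 0, "ay": 0, "az": 0, "gripper": -1},
    {"dx": 0, "dy": 0, "dz": -0.025, "ax": 0, "ay": 0, "az": 0, "gripper": -1}
  ]
}}

```text
time: 24.55
eef_pos: [0.4471, 0.3019, 0.0416]
tcp_rot: [-0.088, 0.996, 0.0, 0.0]
contact_force: [-0.8, 0.1, -1.2]
opening: 0.31
finger_force: 39.5
```

Request:
{"method": "jog_arm", "body": {
  "increments": [
    {"dx": 0, "dy": 0, "dz": -0.01, "ax": 0, "ay": 0, "az": 0, "gripper": -1},
    {"dx": 0, "dy": 0, "dz": -0.02, "ax": 0, "ay": 0, "az": 0, "gripper": -1},
    {"dx": 0, "dy": 0, "dz": -0.02, "ax": 0, "ay": 0, "az": 0, "gripper": -1},
    {"dx": 0, "dy": 0, "dz": -0.02, "ax": 0, "ay": 0, "az": 0, "gripper": -1}
  ]
}}

```text
time: 24.95
eef_pos: [0.4472, 0.3019, 0.0392]
tcp_rot: [-0.088, 0.996, 0.0, 0.0]
contact_force: [-0.0, -0.1, 1.9]
opening: 0.31
finger_force: 39.6
```

Request:
{"method": "jog_arm", "body": {
  "increments": [
    {"dx": 0, "dy": 0, "dz": 0, "ax": 0, "ay": 0, "az": 0, "gripper": 0.2},
    {"dx": 0, "dy": 0, "dz": 0, "ax": 0, "ay": 0, "az": 0, "gripper": 0.2},
    {"dx": 0, "dy": 0, "dz": 0, "ax": 0, "ay": 0, "az": 0, "gripper": 0.2},
    {"dx": 0, "dy": 0, "dz": 0, "ax": 0, "ay": 0, "az": 0, "gripper": 0.2},
    {"dx": 0, "dy": 0, "dz": 0.1, "ax": 0, "ay": 0, "az": 0, "gripper": 0.2},
    {"dx": 0, "dy": 0, "dz": 0.35, "ax": 0, "ay": 0, "az": 0, "gripper": 0.2},
    {"dx": 0, "dy": 0, "dz": 0.7, "ax": 0, "ay": 0, "az": 0, "gripper": 0.2},
    {"dx": 0, "dy": 0, "dz": 1, "ax": 0, "ay": 0, "az": 0, "gripper": 0.2}
  ]
}}

```text
time: 25.75
eef_pos: [0.4471, 0.3018, 0.1614]
tcp_rot: [-0.088, 0.996, 0.0, 0.001]
contact_force: [0.5, 1.3, 0.4]
opening: 0.605
finger_force: 0.0
```

Request:
{"method": "jog_arm", "body": {
  "increments": [
    {"dx": 0, "dy": 0, "dz": 0.4, "ax": 0, "ay": 0, "az": 0, "gripper": 1},
    {"dx": 0, "dy": 0, "dz": 0.65, "ax": 0, "ay": 0, "az": 0, "gripper": 1},
    {"dx": 0, "dy": 0, "dz": 0.65, "ax": 0, "ay": 0, "az": 0, "gripper": 1}
  ]
}}

```text
time: 26.05
eef_pos: [0.4498, 0.3031, 0.2445]
tcp_rot: [-0.088, 0.996, 0.002, 0.006]
contact_force: [-0.1, -0.2, 0.9]
opening: 1.0
finger_force: 0.0
```

Request:
{"method": "jog_arm", "body": {
  "increments": [
    {"dx": 0.04, "dy": -0.32, "dz": 0, "ax": 0, "ay": 0, "az": 0, "gripper": 1},
    {"dx": 0.09, "dy": -0.65, "dz": 0, "ax": 0, "ay": 0, "az": 0, "gripper": 1},
    {"dx": 0.135, "dy": -0.978, "dz": 0, "ax": 0, "ay": 0, "az": 0, "gripper": 1}
  ]
}}

```text
time: 26.35
eef_pos: [0.4625, 0.1833, 0.2364]
tcp_rot: [-0.089, 0.996, -0.0, -0.0]
contact_force: [0.2, 0.7, 0.2]
opening: 0.998
finger_force: 0.0
```

Request:
{"method": "jog_arm", "body": {
  "increments": [
    {"dx": 0.04, "dy": -0.32, "dz": 0, "ax": 0, "ay": 0, "az": 0, "gripper": 1},
    {"dx": 0.09, "dy": -0.65, "dz": 0, "ax": 0, "ay": 0, "az": 0, "gripper": 1},
    {"dx": 0.135, "dy": -0.978, "dz": 0, "ax": 0, "ay": 0, "az": 0, "gripper": 1}
  ]
}}

```text
time: 26.65
eef_pos: [0.4788, 0.0655, 0.2364]
tcp_rot: [-0.088, 0.996, 0.0, -0.0]
contact_force: [0.3, 0.6, 0.2]
opening: 1.002
finger_force: 0.0
```

Request:
{"method": "jog_arm", "body": {
  "increments": [
    {"dx": 0.04, "dy": -0.32, "dz": 0, "ax": 0, "ay": 0, "az": 0, "gripper": 1},
    {"dx": 0.09, "dy": -0.65, "dz": 0, "ax": 0, "ay": 0, "az": 0, "gripper": 1},
    {"dx": 0.135, "dy": -0.978, "dz": 0, "ax": 0, "ay": 0, "az": 0, "gripper": 1}
  ]
}}

```text
time: 26.95
eef_pos: [0.495, -0.0518, 0.2364]
tcp_rot: [-0.088, 0.996, 0.0, -0.0]
contact_force: [0.6, -0.2, -0.7]
opening: 1.0
finger_force: 0.0
```

Request:
{"method": "jog_arm", "body": {
  "increments": [
    {"dx": 0.04, "dy": -0.32, "dz": 0, "ax": 0, "ay": 0, "az": 0, "gripper": 1},
    {"dx": 0.09, "dy": -0.65, "dz": 0, "ax": 0, "ay": 0, "az": 0, "gripper": 1},
    {"dx": 0.135, "dy": -0.978, "dz": 0, "ax": 0, "ay": 0, "az": 0, "gripper": 1}
  ]
}}

```text
time: 27.25
eef_pos: [0.5113, -0.1691, 0.2363]
tcp_rot: [-0.088, 0.996, 0.0, -0.0]
contact_force: [0.4, 0.0, -0.3]
opening: 0.997
finger_force: 0.0
```

Request:
{"method": "jog_arm", "body": {
  "increments": [
    {"dx": 0.04, "dy": -0.32, "dz": 0, "ax": 0, "ay": 0, "az": 0, "gripper": 1},
    {"dx": 0.09, "dy": -0.65, "dz": 0, "ax": 0, "ay": 0, "az": 0, "gripper": 1},
    {"dx": 0.135, "dy": -0.978, "dz": 0, "ax": 0, "ay": 0, "az": 0, "gripper": 1},
    {"dx": 0.135, "dy": -0.978, "dz": 0, "ax": 0, "ay": 0, "az": 0, "gripper": 1},
    {"dx": 0.135, "dy": -0.978, "dz": 0, "ax": 0, "ay": 0, "az": 0, "gripper": 1}
  ]
}}

```text
time: 27.75
eef_pos: [0.5274, -0.2853, 0.2359]
tcp_rot: [-0.088, 0.996, 0.001, -0.001]
contact_force: [-0.7, 0.6, -0.5]
opening: 1.0
finger_force: 0.0
```

```bash
cat >> h.py <<'E'
def caps(n):
  W=cloud(shot(n));m=(abs(W[...,2]-.150)<.012)
  k,l,st,ce=cv2.connectedComponentsWithStats(m.astype(np.uint8))
  for i in range(1,k):
    if st[i,4]>150: P=W[l==i];print(n,ce[i].round(),st[i,4],np.round(cv2.minEnclosingCircle((P[:,:2]*1000).astype(np.float32))[0],1),np.nanmedian(P[:,2]).round(4))
E
python3 - <<'E'
from h import *
s=get_state();print(s['eef_pos'],s['opening'],s['qpos'].round(2))
caps('wrist')
c=shot('scene');X=cloud(c);h=cv2.cvtColor(c['frame'],cv2.COLOR_BGR2HSV)
m=(h[...,0]>8)&(h[...,0]<26)&(h[...,1]>150)&(np.hypot(X[...,0]-.447,X[...,1]-.302)<.05)
P=X[m];t=P[P[:,2]>.045];print('vial',len(P),len(t),np.median(t,0) if len(t) else '',cv2.minEnclosingCircle((t[:,:2]*1000).astype(np.float32)) if len(t) else '')
E
```

```text
[ 0.5273516  -0.28529336  0.23589594] 1.0004560545772947 [-0.67  0.12  1.77  0.    1.25 -2.41]
wrist [305.  65.] 2200 [ 414.3 -287.8] 0.1529
wrist [276. 220.] 1505 [ 528.  -287.4] 0.1527
vial 458 252 [0.45007395 0.30375202 0.05283767] ((448.5855712890625, 302.61932373046875), 14.843524932861328)
```

Request:
{"method": "jog_arm", "body": {
  "increments": [
    {"dx": 0.005, "dy": -0.01, "dz": -0.25, "ax": 0, "ay": 0, "az": 0, "gripper": 1},
    {"dx": 0.005, "dy": -0.01, "dz": -0.5, "ax": 0, "ay": 0, "az": 0, "gripper": 1},
    {"dx": 0.005, "dy": -0.01, "dz": -0.7, "ax": 0, "ay": 0, "az": 0, "gripper": 1},
    {"dx": 0.005, "dy": -0.01, "dz": -0.76, "ax": 0, "ay": 0, "az": 0, "gripper": 1},
    {"dx": 0.005, "dy": -0.01, "dz": -0.76, "ax": 0, "ay": 0, "az": 0, "gripper": -0.1},
    {"dx": 0.005, "dy": -0.01, "dz": -0.76, "ax": 0, "ay": 0, "az": 0, "gripper": -0.1},
    {"dx": 0.005, "dy": -0.01, "dz": -0.76, "ax": 0, "ay": 0, "az": 0, "gripper": -0.1}
  ]
}}

```text
time: 28.55
eef_pos: [0.5296, -0.2867, 0.1478]
tcp_rot: [-0.089, 0.996, -0.001, 0.001]
contact_force: [-0.0, 0.3, 0.1]
opening: 0.512
finger_force: 0.0
```

Request:
{"method": "jog_arm", "body": {
  "increments": [
    {"dx": 0, "dy": 0, "dz": 0, "ax": 0, "ay": 0, "az": 0, "gripper": -1},
    {"dx": 0, "dy": 0, "dz": 0, "ax": 0, "ay": 0, "az": 0, "gripper": -1},
    {"dx": 0, "dy": 0, "dz": 0, "ax": 0, "ay": 0, "az": 0, "gripper": -1},
    {"dx": 0, "dy": 0, "dz": 0, "ax": 0, "ay": 0, "az": 0, "gripper": -1},
    {"dx": 0, "dy": 0, "dz": 0, "ax": 0, "ay": 0, "az": 0, "gripper": -1}
  ],
  "force": 50
}}

```text
time: 29.05
eef_pos: [0.5297, -0.2869, 0.1479]
tcp_rot: [-0.088, 0.996, -0.001, 0.001]
contact_force: [0.3, 0.9, 7.4]
opening: 0.368
finger_force: 49.6
```

Request:
{"method": "jog_arm", "body": {
  "increments": [
    {"dx": 0, "dy": 0, "dz": 0.06, "ax": 0, "ay": 0, "az": 0, "gripper": -1},
    {"dx": 0, "dy": 0, "dz": 0.15, "ax": 0, "ay": 0, "az": 0, "gripper": -1},
    {"dx": 0, "dy": 0, "dz": 0.25, "ax": 0, "ay": 0, "az": 0, "gripper": -1},
    {"dx": 0, "dy": 0, "dz": 0.35, "ax": 0, "ay": 0, "az": 0, "gripper": -1},
    {"dx": 0, "dy": 0, "dz": 0.35, "ax": 0, "ay": 0, "az": 0, "gripper": -1}
  ]
}}

```text
time: 29.55
eef_pos: [0.5297, -0.2872, 0.1907]
tcp_rot: [-0.088, 0.996, -0.002, 0.002]
contact_force: [-0.4, 0.4, -1.1]
opening: 0.362
finger_force: 49.7
```

Request:
{"method": "jog_arm", "body": {
  "increments": [
    {"dx": 0.04, "dy": 0.08, "dz": 0, "ax": 0, "ay": 0, "az": 0, "gripper": -1},
    {"dx": 0.11, "dy": 0.23, "dz": 0, "ax": 0, "ay": 0, "az": 0, "gripper": -1},
    {"dx": 0.2, "dy": 0.41, "dz": 0, "ax": 0, "ay": 0, "az": 0, "gripper": -1},
    {"dx": 0.28, "dy": 0.59, "dz": 0, "ax": 0, "ay": 0, "az": 0, "gripper": -1},
    {"dx": 0.367, "dy": 0.765, "dz": 0, "ax": 0, "ay": 0, "az": 0, "gripper": -1}
  ]
}}

```text
time: 30.05
eef_pos: [0.5725, -0.1926, 0.1865]
tcp_rot: [-0.088, 0.996, 0.001, -0.001]
contact_force: [0.4, -0.0, -2.4]
opening: 0.368
finger_force: 49.8
```

Request:
{"method": "jog_arm", "body": {
  "increments": [
    {"dx": 0.09, "dy": 0.18, "dz": 0, "ax": 0, "ay": 0, "az": 0, "gripper": -1},
    {"dx": 0.18, "dy": 0.37, "dz": 0, "ax": 0, "ay": 0, "az": 0, "gripper": -1},
    {"dx": 0.27, "dy": 0.56, "dz": 0, "ax": 0, "ay": 0, "az": 0, "gripper": -1},
    {"dx": 0.367, "dy": 0.765, "dz": 0, "ax": 0, "ay": 0, "az": 0, "gripper": -1}
  ]
}}

```text
time: 30.45
eef_pos: [0.6165, -0.1008, 0.1865]
tcp_rot: [-0.088, 0.996, 0.0, -0.001]
contact_force: [0.7, 0.4, -2.7]
opening: 0.364
finger_force: 49.8
```

Request:
{"method": "jog_arm", "body": {
  "increments": [
    {"dx": 0.09, "dy": 0.18, "dz": 0, "ax": 0, "ay": 0, "az": 0, "gripper": -1},
    {"dx": 0.18, "dy": 0.37, "dz": 0, "ax": 0, "ay": 0, "az": 0, "gripper": -1},
    {"dx": 0.26, "dy": 0.55, "dz": 0, "ax": 0, "ay": 0, "az": 0, "gripper": -1},
    {"dx": 0.33, "dy": 0.69, "dz": 0, "ax": 0, "ay": 0, "az": 0, "gripper": -1},
    {"dx": 0.367, "dy": 0.765, "dz": 0, "ax": 0, "ay": 0, "az": 0, "gripper": -1},
    {"dx": 0.367, "dy": 0.765, "dz": 0, "ax": 0, "ay": 0, "az": 0, "gripper": -1},
    {"dx": 0.367, "dy": 0.765, "dz": 0, "ax": 0, "ay": 0, "az": 0, "gripper": -1}
  ]
}}

```text
time: 31.15
eef_pos: [0.6604, -0.0112, 0.1873]
tcp_rot: [-0.088, 0.996, -0.0, -0.0]
contact_force: [0.4, -0.2, -1.7]
opening: 0.365
finger_force: 49.8
```

Request:
{"method": "jog_arm", "body": {
  "increments": [
    {"dx": 0.008, "dy": -0.004, "dz": -0.1, "ax": 0, "ay": 0, "az": 0, "gripper": -1},
    {"dx": 0.008, "dy": -0.004, "dz": -0.19, "ax": 0, "ay": 0, "az": 0, "gripper": -1},
    {"dx": 0.008, "dy": -0.004, "dz": -0.26, "ax": 0, "ay": 0, "az": 0, "gripper": -1},
    {"dx": 0.008, "dy": -0.004, "dz": -0.29, "ax": 0, "ay": 0, "az": 0, "gripper": -1},
    {"dx": 0.008, "dy": -0.004, "dz": -0.305, "ax": 0, "ay": 0, "az": 0, "gripper": -1},
    {"dx": 0.008, "dy": -0.004, "dz": -0.305, "ax": 0, "ay": 0, "az": 0, "gripper": -1},
    {"dx": 0.008, "dy": -0.004, "dz": -0.305, "ax": 0, "ay": 0, "az": 0, "gripper": -1}
  ]
}}

```text
time: 31.85
eef_pos: [0.6619, -0.0114, 0.1514]
tcp_rot: [-0.088, 0.996, -0.0, 0.0]
contact_force: [0.1, -1.0, -1.7]
opening: 0.366
finger_force: 49.9
```

Request:
{"method": "jog_arm", "body": {
  "increments": [
    {"dx": 0, "dy": 0, "dz": -0.01, "ax": 0, "ay": 0, "az": 0, "gripper": -1},
    {"dx": 0, "dy": 0, "dz": -0.01, "ax": 0, "ay": 0, "az": 0, "gripper": -1},
    {"dx": 0, "dy": 0, "dz": -0.01, "ax": 0, "ay": 0, "az": 0, "gripper": -1}
  ]
}}

```text
time: 32.15
eef_pos: [0.6618, -0.0113, 0.1501]
tcp_rot: [-0.088, 0.996, -0.0, 0.0]
contact_force: [-0.5, -1.1, -1.1]
opening: 0.367
finger_force: 49.9
```

Request:
{"method": "jog_arm", "body": {
  "increments": [
    {"dx": 0, "dy": 0, "dz": -0.01, "ax": 0, "ay": 0, "az": 0, "gripper": -1},
    {"dx": 0, "dy": 0, "dz": -0.01, "ax": 0, "ay": 0, "az": 0, "gripper": -1},
    {"dx": 0, "dy": 0, "dz": -0.01, "ax": 0, "ay": 0, "az": 0, "gripper": -1}
  ]
}}

```text
time: 32.45
eef_pos: [0.6623, -0.0112, 0.1501]
tcp_rot: [-0.088, 0.996, -0.0, 0.001]
contact_force: [-1.5, 0.9, 4.1]
opening: 0.369
finger_force: 50.3
```

Request:
{"method": "jog_arm", "body": {
  "increments": [
    {"dx": 0, "dy": 0, "dz": 0, "ax": 0, "ay": 0, "az": 0, "gripper": 1},
    {"dx": 0, "dy": 0, "dz": 0, "ax": 0, "ay": 0, "az": 0, "gripper": 1},
    {"dx": 0, "dy": 0, "dz": 0, "ax": 0, "ay": 0, "az": 0, "gripper": 1},
    {"dx": 0, "dy": 0, "dz": 0, "ax": 0, "ay": 0, "az": 0, "gripper": 1},
    {"dx": 0, "dy": 0, "dz": 0, "ax": 0, "ay": 0, "az": 0, "gripper": 1},
    {"dx": 0, "dy": 0, "dz": 0.2, "ax": 0, "ay": 0, "az": 0, "gripper": 1},
    {"dx": 0, "dy": 0, "dz": 0.45, "ax": 0, "ay": 0, "az": 0, "gripper": 1},
    {"dx": 0, "dy": 0, "dz": 0.75, "ax": 0, "ay": 0, "az": 0, "gripper": 1},
    {"dx": 0, "dy": 0, "dz": 0.75, "ax": 0, "ay": 0, "az": 0, "gripper": 1}
  ]
}}

```text
time: 33.35
eef_pos: [0.6647, -0.0118, 0.246]
tcp_rot: [-0.088, 0.996, -0.002, 0.006]
contact_force: [0.7, -0.3, 0.5]
opening: 1.001
finger_force: 0.0
```

Request:
{"method": "jog_arm", "body": {
  "increments": [
    {"dx": -0.23, "dy": -0.25, "dz": 0, "ax": 0, "ay": 0, "az": 0, "gripper": 1},
    {"dx": -0.46, "dy": -0.51, "dz": 0, "ax": 0, "ay": 0, "az": 0, "gripper": 1},
    {"dx": -0.688, "dy": -0.765, "dz": 0, "ax": 0, "ay": 0, "az": 0, "gripper": 1}
  ]
}}

```text
time: 33.65
eef_pos: [0.5778, -0.1037, 0.2376]
tcp_rot: [-0.089, 0.996, 0.0, -0.0]
contact_force: [0.1, -0.1, 0.3]
opening: 0.998
finger_force: 0.0
```

Request:
{"method": "jog_arm", "body": {
  "increments": [
    {"dx": -0.23, "dy": -0.25, "dz": 0, "ax": 0, "ay": 0, "az": 0, "gripper": 1},
    {"dx": -0.46, "dy": -0.51, "dz": 0, "ax": 0, "ay": 0, "az": 0, "gripper": 1},
    {"dx": -0.688, "dy": -0.765, "dz": 0, "ax": 0, "ay": 0, "az": 0, "gripper": 1}
  ]
}}

```text
time: 33.95
eef_pos: [0.495, -0.1957, 0.2378]
tcp_rot: [-0.088, 0.996, 0.0, -0.0]
contact_force: [0.1, -1.7, 0.3]
opening: 1.001
finger_force: 0.0
```

Request:
{"method": "jog_arm", "body": {
  "increments": [
    {"dx": -0.23, "dy": -0.25, "dz": 0, "ax": 0, "ay": 0, "az": 0, "gripper": 1},
    {"dx": -0.46, "dy": -0.51, "dz": 0, "ax": 0, "ay": 0, "az": 0, "gripper": 1},
    {"dx": -0.688, "dy": -0.765, "dz": 0, "ax": 0, "ay": 0, "az": 0, "gripper": 1},
    {"dx": -0.688, "dy": -0.765, "dz": 0, "ax": 0, "ay": 0, "az": 0, "gripper": 1},
    {"dx": -0.688, "dy": -0.765, "dz": 0, "ax": 0, "ay": 0, "az": 0, "gripper": 1},
    {"dx": -0.688, "dy": -0.765, "dz": 0, "ax": 0, "ay": 0, "az": 0, "gripper": 1}
  ]
}}

```text
time: 34.55
eef_pos: [0.4142, -0.2861, 0.2382]
tcp_rot: [-0.089, 0.996, 0.0, -0.0]
contact_force: [1.1, -0.2, 0.1]
opening: 1.002
finger_force: 0.0
```

Run:
```python
from h import *
s=get_state();print(s['eef_pos'],s['opening'],s['qpos'].round(2))
caps('wrist');caps('scene')
```

```text
[ 0.41422072 -0.28609809  0.23816778] 1.0018142588210721 [-0.81 -0.1   1.99  0.    1.25 -2.55]
wrist [277. 218.] 1480 [ 413.9 -287.5] 0.1527
wrist [543. 244.] 1306 [397.3 -62.4] 0.1501
scene [487.  76.] 259 [ 43.4 -13.2] 0.1485
scene [272.  72.] 187 [ 413.9 -285.8] 0.1485
scene [348. 125.] 221 [396.5 -57.3] 0.1474
scene [181. 184.] 295 [ 732.2 -102.4] 0.1479
scene [247. 198.] 343 [659.1  -8.1] 0.1516
scene [252. 290.] 447 [752.2 139.6] 0.1484
```

Request:
{"method": "jog_arm", "body": {
  "increments": [
    {"dx": 0, "dy": -0.008, "dz": -0.25, "ax": 0, "ay": 0, "az": 0, "gripper": 1},
    {"dx": 0, "dy": -0.008, "dz": -0.5, "ax": 0, "ay": 0, "az": 0, "gripper": 1},
    {"dx": 0, "dy": -0.008, "dz": -0.7, "ax": 0, "ay": 0, "az": 0, "gripper": 1},
    {"dx": 0, "dy": -0.008, "dz": -0.77, "ax": 0, "ay": 0, "az": 0, "gripper": 1},
    {"dx": 0, "dy": -0.008, "dz": -0.77, "ax": 0, "ay": 0, "az": 0, "gripper": -0.1},
    {"dx": 0, "dy": -0.008, "dz": -0.77, "ax": 0, "ay": 0, "az": 0, "gripper": -0.1},
    {"dx": 0, "dy": -0.008, "dz": -0.77, "ax": 0, "ay": 0, "az": 0, "gripper": -0.1}
  ]
}}

```text
time: 35.35
eef_pos: [0.415, -0.2884, 0.148]
tcp_rot: [-0.089, 0.996, -0.001, 0.001]
contact_force: [0.3, -0.1, -0.3]
opening: 0.516
finger_force: 0.0
```

Request:
{"method": "jog_arm", "body": {
  "increments": [
    {"dx": 0, "dy": 0, "dz": 0, "ax": 0, "ay": 0, "az": 0, "gripper": -1},
    {"dx": 0, "dy": 0, "dz": 0, "ax": 0, "ay": 0, "az": 0, "gripper": -1},
    {"dx": 0, "dy": 0, "dz": 0, "ax": 0, "ay": 0, "az": 0, "gripper": -1},
    {"dx": 0, "dy": 0, "dz": 0, "ax": 0, "ay": 0, "az": 0, "gripper": -1},
    {"dx": 0, "dy": 0, "dz": 0, "ax": 0, "ay": 0, "az": 0, "gripper": -1}
  ]
}}

```text
time: 35.85
eef_pos: [0.4149, -0.2884, 0.1483]
tcp_rot: [-0.088, 0.996, -0.001, 0.001]
contact_force: [-0.7, 2.0, 6.3]
opening: 0.363
finger_force: 49.2
```

Request:
{"method": "jog_arm", "body": {
  "increments": [
    {"dx": 0, "dy": 0, "dz": 0.06, "ax": 0, "ay": 0, "az": 0, "gripper": -1},
    {"dx": 0, "dy": 0, "dz": 0.2, "ax": 0, "ay": 0, "az": 0, "gripper": -1},
    {"dx": 0, "dy": 0, "dz": 0.4, "ax": 0, "ay": 0, "az": 0, "gripper": -1},
    {"dx": 0, "dy": 0, "dz": 0.6, "ax": 0, "ay": 0, "az": 0, "gripper": -1},
    {"dx": 0, "dy": 0, "dz": 0.75, "ax": 0, "ay": 0, "az": 0, "gripper": -1},
    {"dx": 0, "dy": 0, "dz": 0.75, "ax": 0, "ay": 0, "az": 0, "gripper": -1}
  ]
}}

```text
time: 36.45
eef_pos: [0.4148, -0.2887, 0.2391]
tcp_rot: [-0.088, 0.996, -0.002, 0.002]
contact_force: [0.0, -0.5, -2.3]
opening: 0.365
finger_force: 49.9
```

Request:
{"method": "jog_arm", "body": {
  "increments": [
    {"dx": 0.04, "dy": 0.08, "dz": 0, "ax": 0, "ay": 0, "az": 0, "gripper": -1},
    {"dx": 0.12, "dy": 0.24, "dz": 0, "ax": 0, "ay": 0, "az": 0, "gripper": -1},
    {"dx": 0.23, "dy": 0.44, "dz": 0, "ax": 0, "ay": 0, "az": 0, "gripper": -1},
    {"dx": 0.34, "dy": 0.64, "dz": 0, "ax": 0, "ay": 0, "az": 0, "gripper": -1},
    {"dx": 0.46, "dy": 0.849, "dz": 0, "ax": 0, "ay": 0, "az": 0, "gripper": -1}
  ]
}}

```text
time: 36.95
eef_pos: [0.4685, -0.1836, 0.2337]
tcp_rot: [-0.088, 0.996, 0.001, -0.002]
contact_force: [0.2, 0.5, -2.7]
opening: 0.363
finger_force: 49.8
```

Request:
{"method": "jog_arm", "body": {
  "increments": [
    {"dx": 0.11, "dy": 0.21, "dz": 0, "ax": 0, "ay": 0, "az": 0, "gripper": -1},
    {"dx": 0.23, "dy": 0.42, "dz": 0, "ax": 0, "ay": 0, "az": 0, "gripper": -1},
    {"dx": 0.34, "dy": 0.63, "dz": 0, "ax": 0, "ay": 0, "az": 0, "gripper": -1},
    {"dx": 0.46, "dy": 0.849, "dz": 0, "ax": 0, "ay": 0, "az": 0, "gripper": -1}
  ]
}}

```text
time: 37.35
eef_pos: [0.5235, -0.0817, 0.2336]
tcp_rot: [-0.088, 0.996, 0.001, -0.002]
contact_force: [0.3, -0.0, -2.4]
opening: 0.364
finger_force: 49.8
```

Request:
{"method": "jog_arm", "body": {
  "increments": [
    {"dx": 0.11, "dy": 0.21, "dz": 0, "ax": 0, "ay": 0, "az": 0, "gripper": -1},
    {"dx": 0.23, "dy": 0.42, "dz": 0, "ax": 0, "ay": 0, "az": 0, "gripper": -1},
    {"dx": 0.34, "dy": 0.63, "dz": 0, "ax": 0, "ay": 0, "az": 0, "gripper": -1},
    {"dx": 0.46, "dy": 0.849, "dz": 0, "ax": 0, "ay": 0, "az": 0, "gripper": -1}
  ]
}}

```text
time: 37.75
eef_pos: [0.5785, 0.0199, 0.2334]
tcp_rot: [-0.088, 0.996, 0.001, -0.002]
contact_force: [0.4, -0.3, -1.8]
opening: 0.364
finger_force: 49.8
```

Request:
{"method": "jog_arm", "body": {
  "increments": [
    {"dx": 0.11, "dy": 0.21, "dz": 0, "ax": 0, "ay": 0, "az": 0, "gripper": -1},
    {"dx": 0.23, "dy": 0.42, "dz": 0, "ax": 0, "ay": 0, "az": 0, "gripper": -1},
    {"dx": 0.34, "dy": 0.63, "dz": 0, "ax": 0, "ay": 0, "az": 0, "gripper": -1},
    {"dx": 0.43, "dy": 0.79, "dz": 0, "ax": 0, "ay": 0, "az": 0, "gripper": -1},
    {"dx": 0.46, "dy": 0.849, "dz": 0, "ax": 0, "ay": 0, "az": 0, "gripper": -1},
    {"dx": 0.46, "dy": 0.849, "dz": 0, "ax": 0, "ay": 0, "az": 0, "gripper": -1},
    {"dx": 0.46, "dy": 0.849, "dz": 0, "ax": 0, "ay": 0, "az": 0, "gripper": -1}
  ]
}}

```text
time: 38.45
eef_pos: [0.6339, 0.1194, 0.235]
tcp_rot: [-0.088, 0.996, -0.0, -0.001]
contact_force: [0.3, -1.0, -1.8]
opening: 0.364
finger_force: 49.9
```

Request:
{"method": "jog_arm", "body": {
  "increments": [
    {"dx": 0.015, "dy": 0, "dz": -0.12, "ax": 0, "ay": 0, "az": 0, "gripper": -1},
    {"dx": 0.015, "dy": 0, "dz": -0.3, "ax": 0, "ay": 0, "az": 0, "gripper": -1},
    {"dx": 0.015, "dy": 0, "dz": -0.48, "ax": 0, "ay": 0, "az": 0, "gripper": -1},
    {"dx": 0.015, "dy": 0, "dz": -0.6, "ax": 0, "ay": 0, "az": 0, "gripper": -1},
    {"dx": 0.015, "dy": 0, "dz": -0.67, "ax": 0, "ay": 0, "az": 0, "gripper": -1},
    {"dx": 0.015, "dy": 0, "dz": -0.7, "ax": 0, "ay": 0, "az": 0, "gripper": -1},
    {"dx": 0.015, "dy": 0, "dz": -0.7, "ax": 0, "ay": 0, "az": 0, "gripper": -1},
    {"dx": 0.015, "dy": 0, "dz": -0.7, "ax": 0, "ay": 0, "az": 0, "gripper": -1}
  ]
}}

```text
time: 39.25
eef_pos: [0.6373, 0.1198, 0.1534]
tcp_rot: [-0.088, 0.996, -0.0, 0.001]
contact_force: [-0.8, -0.3, -2.3]
opening: 0.364
finger_force: 49.9
```

Request:
{"method": "jog_arm", "body": {
  "increments": [
    {"dx": 0, "dy": 0, "dz": -0.01, "ax": 0, "ay": 0, "az": 0, "gripper": -1},
    {"dx": 0, "dy": 0, "dz": -0.01, "ax": 0, "ay": 0, "az": 0, "gripper": -1},
    {"dx": 0, "dy": 0, "dz": -0.01, "ax": 0, "ay": 0, "az": 0, "gripper": -1}
  ]
}}

```text
time: 39.55
eef_pos: [0.6367, 0.1199, 0.1515]
tcp_rot: [-0.088, 0.996, -0.0, 0.0]
contact_force: [-0.1, 0.0, -3.0]
opening: 0.365
finger_force: 49.9
```

Request:
{"method": "jog_arm", "body": {
  "increments": [
    {"dx": 0, "dy": 0, "dz": -0.01, "ax": 0, "ay": 0, "az": 0, "gripper": -1},
    {"dx": 0, "dy": 0, "dz": -0.015, "ax": 0, "ay": 0, "az": 0, "gripper": -1},
    {"dx": 0, "dy": 0, "dz": -0.015, "ax": 0, "ay": 0, "az": 0, "gripper": -1}
  ]
}}

```text
time: 39.85
eef_pos: [0.6372, 0.12, 0.1504]
tcp_rot: [-0.088, 0.996, 0.0, 0.001]
contact_force: [-0.4, 0.8, 1.9]
opening: 0.367
finger_force: 50.3
```

Request:
{"method": "jog_arm", "body": {
  "increments": [
    {"dx": 0, "dy": 0, "dz": 0, "ax": 0, "ay": 0, "az": 0, "gripper": 1},
    {"dx": 0, "dy": 0, "dz": 0, "ax": 0, "ay": 0, "az": 0, "gripper": 1},
    {"dx": 0, "dy": 0, "dz": 0, "ax": 0, "ay": 0, "az": 0, "gripper": 1},
    {"dx": 0, "dy": 0, "dz": 0, "ax": 0, "ay": 0, "az": 0, "gripper": 1},
    {"dx": 0, "dy": 0, "dz": 0, "ax": 0, "ay": 0, "az": 0, "gripper": 1},
    {"dx": 0, "dy": 0, "dz": 0.2, "ax": 0, "ay": 0, "az": 0, "gripper": 1},
    {"dx": 0, "dy": 0, "dz": 0.45, "ax": 0, "ay": 0, "az": 0, "gripper": 1},
    {"dx": 0, "dy": 0, "dz": 0.75, "ax": 0, "ay": 0, "az": 0, "gripper": 1},
    {"dx": 0, "dy": 0, "dz": 1, "ax": 0, "ay": 0, "az": 0, "gripper": 1}
  ]
}}

```text
time: 40.75
eef_pos: [0.6367, 0.1198, 0.2712]
tcp_rot: [-0.088, 0.996, -0.0, 0.001]
contact_force: [1.2, -0.8, 0.2]
opening: 0.995
finger_force: 0.0
```

Request:
{"method": "jog_arm", "body": {
  "increments": [
    {"dx": -0.25, "dy": 0.3, "dz": 0, "ax": 0, "ay": 0, "az": 0, "gripper": 1},
    {"dx": -0.5, "dy": 0.6, "dz": 0, "ax": 0, "ay": 0, "az": 0, "gripper": 1},
    {"dx": -0.7, "dy": 0.9, "dz": 0, "ax": 0, "ay": 0, "az": 0, "gripper": 1},
    {"dx": -0.7, "dy": 0.9, "dz": 0, "ax": 0, "ay": 0, "az": 0, "gripper": 1},
    {"dx": -0.7, "dy": 0.9, "dz": 0, "ax": 0, "ay": 0, "az": 0, "gripper": 1},
    {"dx": -0.7, "dy": 0.9, "dz": 0, "ax": 0, "ay": 0, "az": 0, "gripper": 1}
  ]
}}

```text
time: 41.35
eef_pos: [0.5531, 0.2272, 0.2692]
tcp_rot: [-0.088, 0.996, -0.0, 0.0]
contact_force: [0.6, -0.4, 0.0]
opening: 0.999
finger_force: 0.0
```

Run:
```python
from h import *
lever();caps('top');caps('scene')
a=shot('scene')['frame'];b=shot('top')['frame']
cv2.imwrite('pics/fin.png',np.hstack([cv2.resize(a[90:360,190:540],(440,340)),cv2.resize(b[130:330,100:320],(360,340))]))
```

```text
pad 16 [0.5832 0.0305 0.0204] [0.0071 0.0204 0.0227]
vial 0 [nan nan nan] nan
[0.5533 0.2269 0.2692] [-0.4  0.1  0.4]
top [208. 119.] 312 [750.9 138.9] 0.1501
top [345. 129.] 314 [ 731.8 -104.5] 0.1506
top [292. 169.] 328 [657.8 -11.1] 0.1546
top [215. 182.] 340 [633.4 121.7] 0.1545
top [321. 326.] 367 [395.2 -60.1] 0.1508
scene [347. 125.] 223 [396.3 -58.8] 0.1474
scene [181. 184.] 296 [ 733.3 -103.3] 0.1481
scene [248. 198.] 344 [659.8  -9.3] 0.1518
scene [309. 243.] 408 [635.4 122.7] 0.1521
scene [252. 290.] 451 [752.1 140.3] 0.1484
  return np.nanmean(a, axis, out=out, keepdims=keepdims)
  return np.nanmean(a, axis, out=out, keepdims=keepdims)
```

View pics/fin.png

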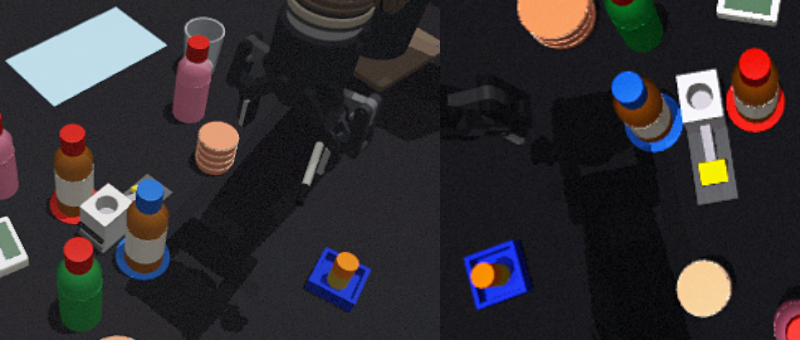

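Both bottles stand on their own coasters (red (75,170), blue (148,225)). The vial stands in the holder (342,270), the dishes (217,148) are unmoved, and the gripper is clear. I hand the job in.

```bash
python3 -c "
from plant import job
print(job.sign_off())"
```

```text
the job is handed in; nothing more can be done
None
```

The job is handed in: the lever was pressed to its stop, the vial stands upright in the blue holder, and both bottles are back upright within a few millimetres of the middle of their own coasters, with the dishes undisturbed and the gripper clear; the sign-off gave no verdict.

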